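# Knife-edge balance check of centrifuge rotors

## Task

Two look-alike centrifuge rotors stand in the sloping rack; one is in balance, the other has an off-centre mass that cannot be seen. Try them across the blade of the knife-edge stand, notch on the middle of the blade, letting go to see whether the rotor tips: leave the sound one resting level and free on the blade, and stand the reject upright on the floor of the white tray, set down, not dropped. Do not shift or knock over the other things on the bench.

Things in the scene. Friction and masses are not known exactly. Their poses are not given: they have to be found in the camera images.
- rotor_a_hub (a point): centre of the square hub of the rotor on the left (+y) in the rack at the start: 15 mm above the beam's top, 25 above its underside, 59 above the buckets' feet. x along the beam, y across it, z up out of the hub. The two look alike; grip the hub (24 mm) across y, 20 to 40 N
- rotor_a: that rotor, aluminium beam and hub, grey buckets; origin 59 mm below the hub's centre, same axes. Both have the same shape; either may be the sound one. Beam 112 x 24 x 10 mm, square hub 24 x 24 x 30 tall on its middle, a closed bucket 28 x 28 x 34 tall under each end (at x = +42, -42). 110 to 220 g. Set on the blade it may rock a little for a few seconds.
- rotor_b_hub (a point): centre of the square hub of the rotor on the right (-y) in the rack at the start: 15 mm above the beam's top, 25 above its underside, 59 above the buckets' feet. x along the beam, y across it, z up out of the hub. The two look alike; grip the hub (24 mm) across y, 20 to 40 N
- rotor_b: that rotor, aluminium beam and hub, grey buckets; origin 59 mm below the hub's centre, same axes. Both have the same shape; either may be the sound one. Notch across the beam's underside at its middle, along y: flat roof 6 mm wide, its two lips flare to about 14 mm wide 7 mm lower. The faulty rotor's hidden mass is in its +x bucket (up the slope at the start) and shifts the centre of mass 10 to 14 mm.
- rack: fixed white sloping rack, 220 mm wide (y), its board rising 30 deg towards +x, a low ledge at its lower end; the rotors stand on it side by side 105 mm apart, beams up the slope, hubs leaning 30 deg towards the rack's -x. Origin on the bench under its middle
- edge (a point): middle of the top of the knife-edge stand's fixed steel blade, 80 mm up; blade 5 mm thick (x), 20 long (y). A rotor goes on with its beam along x; seated, its hub centre is 25 mm above this point. Rubber stops 44 mm to either side in x, 37 mm up: an off-centre rotor tips 9 to 14 deg onto one, a sound one stays level. Base 130 x 60 mm. Stand and tray may swap places
- tray_in (a point): centre of the inner floor (4 mm above the bench) of the fixed white open tray, 160 (x) x 110 mm (y) outside, walls 4 mm thick and 24 mm high; empty at the start. A rotor fits with its beam along x
- vial: bystander: small capped amber glass jar, 24 mm wide and 42 mm tall, near the stand; origin under it
- marker: bystander: black marker pen, 12 mm thick and 120 mm long, lying in front of the rack; origin under it
- wash_bottle: bystander: white plastic bottle, 70 mm wide and 170 mm tall; origin under it
- beaker: bystander: open glass beaker, 70 mm wide and 90 mm tall; origin under it
- dish: bystander: flat clear dish, 90 mm wide and 16 mm tall; origin under it
- pipette: bystander: hand pipette lying on the bench, about 255 mm long, 28 mm tall; origin under it
Mind the look-alikes: they are no part of the job. Leave any blue or green look-alike of the rotor_b alone.

How it is judged:
By the outcome, as a careful person would: the job done as asked, in the order asked, and still so for the second after the job is handed in, with the robot touching nothing.
It also fails if it takes over 64 s, if anything falls off the work surface, if the arm or the gripper's body presses on something with over 40 N, if the wrist force passes 120 N, or if a joint passes its speed limit or range.

## Robot

A 6-joint arm with a two-finger parallel gripper is mounted at the origin on the work surface. World frame = base frame: x ahead of the robot, y to its left, z up, the work surface at z = 0. Lengths are in m, angles in rad, forces in N, time in s.
With the tool pointing down it reaches from about 0.275 to 0.975 m from the base axis. Payload 8.4 kg.
Tool frame: the origin (TCP) lies at the very end of the fingers, on their centre line; the grasp point (between the pads) lies robot.grasp_offset behind it (robot.grasp_offset is the distance from the TCP to the grasp point, in m); y points along the fingers, x is the direction in which the jaws open and shut, and the axes are right-handed (so a half turn about y gives the same grasp; the last joint's range is limited). The gripper opens to 92 mm and grips with 3 to 60 N. Pads are 20 mm wide; open, the fingers measure 128 mm over their backs; the gripper's body (75 mm by 189 mm) begins 69 mm behind the grasp point.
Start: joints at [-1.24, 0.353, 1.633, -0, 1.155, -0.002], TCP at [0.204, -0.591, 0.215] pointing down, gripper open.
Joint ranges: [-2.63, 2.63], [-0.92, 2.1], [0.06, 2.66], [-1.3, 4.44], [0, 2.69], [-3.02, 3.02]. Speed limits (rad/s): [2.22, 2.22, 2.79, 3.14, 3.14, 3.14].

## Interface

Orientations are given as a 3x3 rotation matrix whose columns are the frame's x, y, z axes.
In Python, from bench import robot gives the robot as it stands. The module is installed in compiled form; this text tells all that it offers.
- The arm moves only by the tool move_arm, never from a script. Its argument "series" is a list of rows, each a list of 7 numbers: the turn, a rotation vector about the tool's x, y, z in degrees, then the shift along the tool's x, y, z in mm, then the closure in counts, from 0 (fully open) to 255 (shut). In form: [[rx, ry, rz, dx, dy, dz, gripper], ...]. A call has 1 to 20 rows; each row is the pose to reach, as a shift and turn from the pose commanded when the call began, along the tool's axes at that moment; what a row does not reach only later rows make up. A row lasts 1/12 s, in which the tool goes at most 41.7 mm and 7.16 degrees, less where a joint would pass 70% of its speed; a pose out of reach is approached as far as the arm can. A call with a gripper value outside its range is refused whole. The fingers move at their own pace and stop on an object; "force" is the grip in N (left out, the last holds). Time passes only in rows, so rows that repeat a pose let the fingers close. It gives the time, the measured TCP pose, the force and the opening at its end, in the units of the state.
- robot.observe(): the state, without advancing time (a new reading comes with each control period).
- robot.grab_frame(name): name is "scene" or "side" or "wrist"; returns a dict with "frame" (480x640x3 uint8, red, green, blue), "vfov" (degrees; the focal length in pixels is half the picture's height over the tangent of half this angle, whatever the lens; pixels are square), "cx", "cy" (the principal point, pixels), "extrinsics" (4x4, takes a point from world to camera coordinates); the wrist camera has in their place "mount" (4x4, takes a point from camera to tool coordinates, whose origin is the TCP and whose axes are the tool frame's). Camera axes: x right, y down, z forward; pixel columns grow to the right and rows downward; lengths in m; the calibration is good to about 2 mm. A picture is of the moment at which its call begins: read the wrist's pose just before it. There is no depth.
- robot.finish_job(): hands the job in, once; it reports no verdict.
The state is a dict: "time_s": time; "qpos": joint angles; "qd": joint speeds; "joint_torque": joint torques, N m; "eef_pos": TCP position; "tcp_rot": TCP orientation; "contact_force": force on the tool from outside, world axes, zero at the start; "moment": the same for the moment, N m; "grip_width": finger opening in m.
Only numpy, scipy, OpenCV 4.12 (cv2) and the standard library are available. Lean on these libraries where they do the work, as an engineer would, in place of code of your own. Each camera call takes 0.05 s, during which the arm holds its last target.

## Working session

There is one attempt and no reset: what is moved stays moved. The work goes in short steps, Python scripts to look and compute and a tool call to move; the robot and the scene stay as the last step left them, time stands still between calls to the robot, and variables do not carry over. Pictures are saved under pics/ and viewed, and the job is handed in when it is done.

Besides the shell and the picture viewer there is one more tool, called after "Request:" as name([rows], argument=value, ...), one row to a line, values as JSON. move_arm: Moves the arm, as the interface text tells. Its arguments: {"type":"object","properties":{"series":{"type":"array","items":{"type":"array","items":{"type":"number"}}},"force":{"type":"number"}},"required":["series"]}

```bash
mkdir -p pics; python3 - <<'E'
from bench import robot
import cv2,numpy as np
s=robot.observe()
for k,v in s.items(): print(k,np.round(v,4).tolist())
print(robot.grasp_offset)
for n in ["scene","side","wrist"]:
    g=robot.grab_frame(n)
    cv2.imwrite(f"pics/{n}0.png",g["frame"][:,:,::-1])
    print(n,g["vfov"],g["cx"],g["cy"],np.round(g.get("extrinsics",g.get("mount")),4).tolist())
E
```

```text
time_s 0.0
qpos [-1.2404, 0.3536, 1.6341, 0.0, 1.1552, -0.0024]
qd [0.0, -0.001, -0.0003, -0.0008, 0.0001, -0.0003]
joint_torque [-0.0011, -59.3841, -33.4214, 0.0694, 0.0233, -0.0001]
eef_pos [0.204, -0.5903, 0.2139]
tcp_rot [[0.3267, -0.0004, 0.9451], [-0.9451, 0.0013, 0.3267], [-0.0013, -1.0, 0.0]]
contact_force [-0.0454, 0.2958, -0.3458]
moment [0.0149, 0.0643, -0.0042]
grip_width 0.0916
0.0187
scene 42.33417268637175 323.7392366485364 240.9923481822254 [[0.5649, 0.8251, 0.014, -0.2898], [0.605, -0.4026, -0.6869, -0.2917], [-0.5611, 0.3965, -0.7266, 1.6052], [0.0, 0.0, 0.0, 1.0]]
side 42.504643239287375 309.5610124390611 245.31218196015172 [[-0.7235, -0.69, 0.0204, 0.3708], [-0.3854, 0.3792, -0.8412, 0.3014], [0.5727, -0.6165, -0.5403, 1.055], [0.0, 0.0, 0.0, 1.0]]
wrist 58.98586108187896 318.31145530850637 241.52426131802818 [[1.0, -0.0001, 0.0002, -0.002], [-0.0002, -0.2583, 0.9661, -0.1696], [-0.0001, -0.9661, -0.2583, 0.0721], [0.0, 0.0, 0.0, 1.0]]
```

View pics/scene0.png

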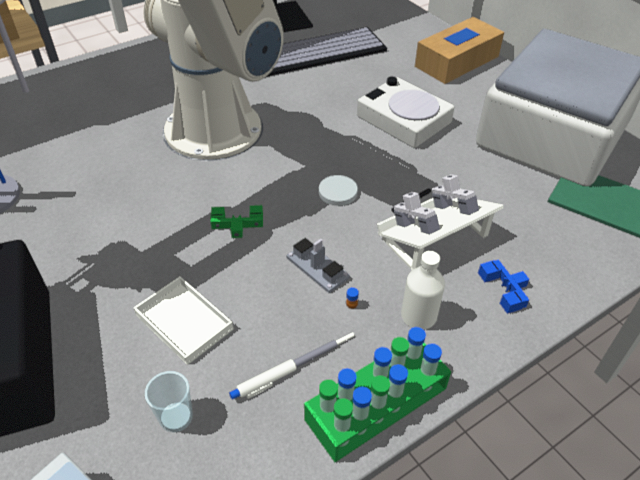

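View pics/side0.png

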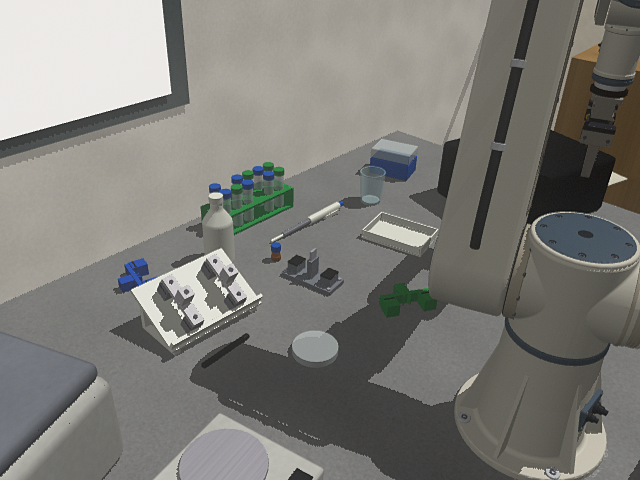

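View pics/wrist0.png

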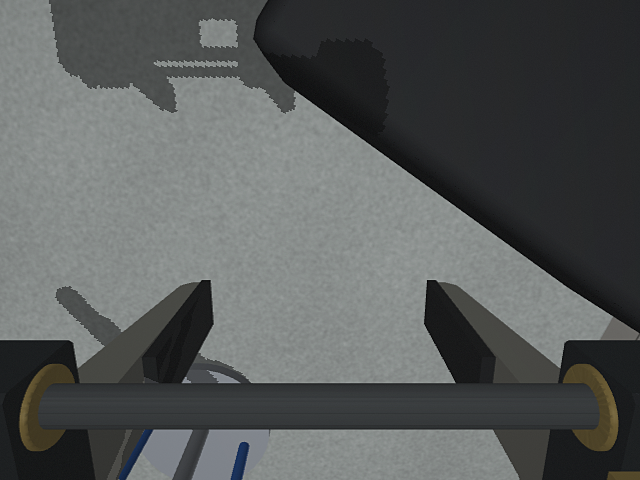

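The scene view shows the rack with two grey rotors at about (435,210), the stand at (317,262), the tray at (183,318) and the vial at (352,298). There are green and blue decoy rotors at (237,218) and (505,285). I'll enlarge these areas next.

```bash
python3 - <<'E'
import cv2
s=cv2.imread("pics/scene0.png");d=cv2.imread("pics/side0.png")
def c(im,x,y,w,h,n,k=5): cv2.imwrite("pics/"+n,cv2.resize(im[y:y+h,x:x+w],None,fx=k,fy=k,interpolation=cv2.INTER_CUBIC))
c(s,370,165,140,110,"s_rack.png");c(d,125,240,150,115,"d_rack.png")
c(s,275,220,100,100,"s_stand.png",6);c(d,260,235,100,75,"d_stand.png",7)
c(s,125,270,120,95,"s_tray.png",6);c(d,350,205,100,60,"d_tray.png",7)
E
```

```text
(no output)
```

View pics/s_rack.png

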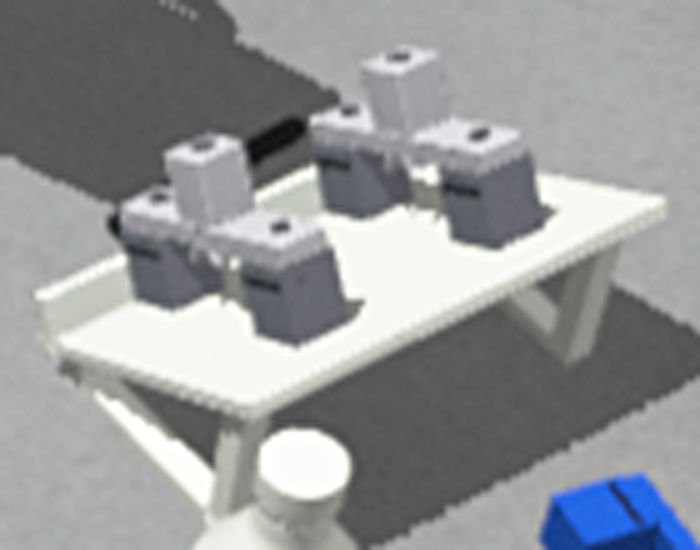

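View pics/d_rack.png

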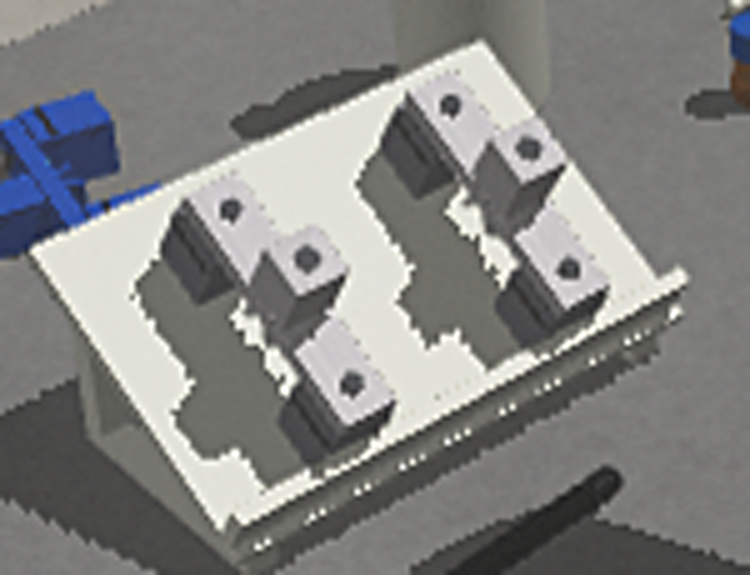

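View pics/s_stand.png

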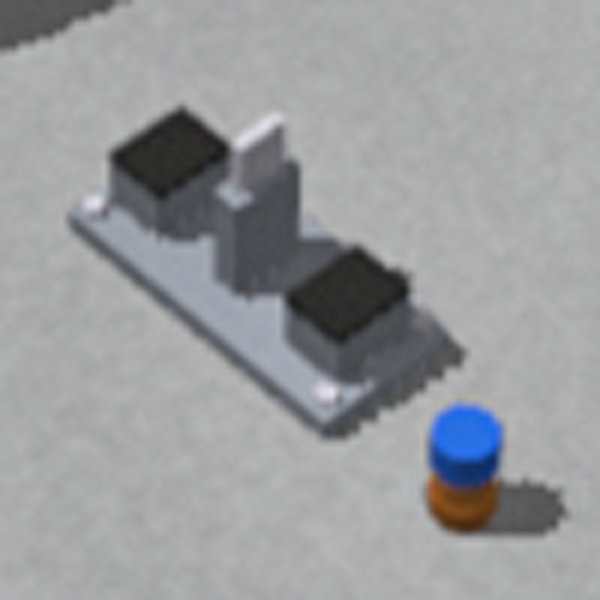

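View pics/d_stand.png

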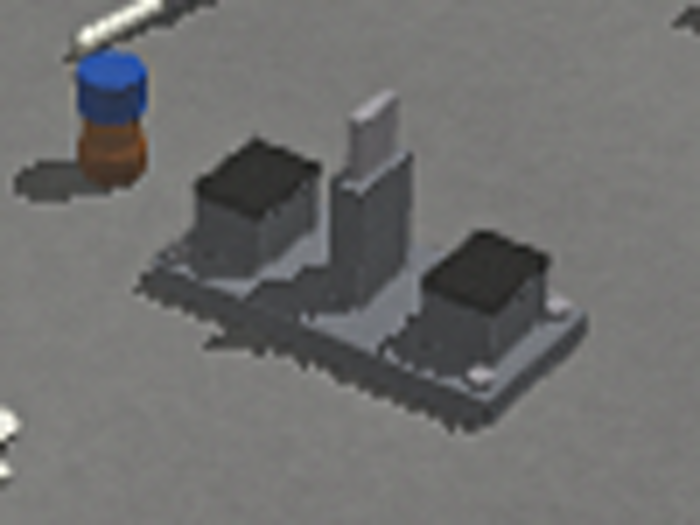

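View pics/s_tray.png

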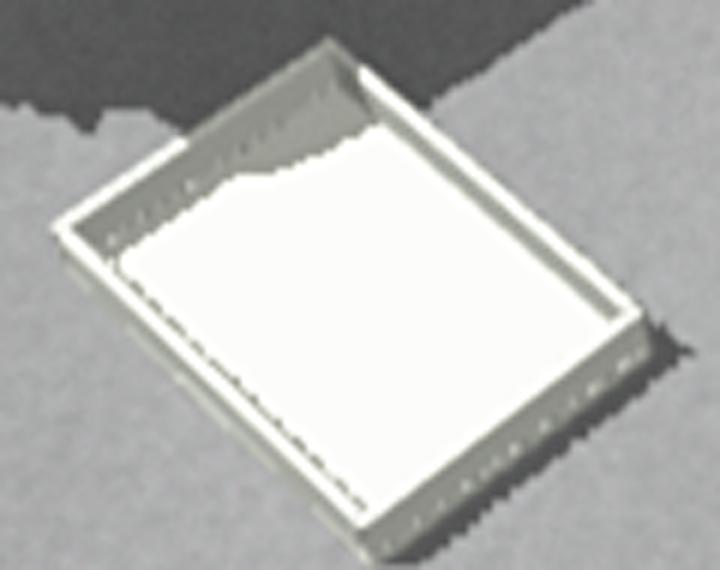

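View pics/d_tray.png

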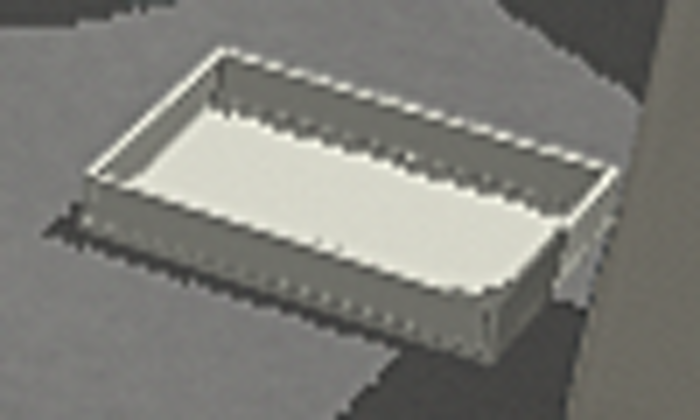

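```bash
cat > h.py <<'E'
import numpy as np,cv2
CAM={"scene":(42.33417268637175,323.7392366485364,240.9923481822254,[[0.5649,0.8251,0.014,-0.2898],[0.605,-0.4026,-0.6869,-0.2917],[-0.5611,0.3965,-0.7266,1.6052],[0,0,0,1]]),
"side":(42.504643239287375,309.5610124390611,245.31218196015172,[[-0.7235,-0.69,0.0204,0.3708],[-0.3854,0.3792,-0.8412,0.3014],[0.5727,-0.6165,-0.5403,1.055],[0,0,0,1]])}
def ray(cam,p,E=None):
    vf,cx,cy,e=CAM[cam]; e=np.array(e,float); f=240/np.tan(np.radians(vf/2))
    R=e[:3,:3];U,_,V=np.linalg.svd(R);R=U@V;o=-R.T@e[:3,3]
    d=R.T@np.array([(p[0]-cx)/f,(p[1]-cy)/f,1.]);return o,d/np.linalg.norm(d)
def plane(o,d,z): return o+d*(z-o[2])/d[2]
def tri(rs):
    A=sum(np.eye(3)-np.outer(d,d) for o,d in rs);b=sum((np.eye(3)-np.outer(d,d))@o for o,d in rs)
    x=np.linalg.solve(A,b);return x,max(np.linalg.norm((np.eye(3)-np.outer(d,d))@(x-o)) for o,d in rs)
def up(p,x0,y0,k): return (x0+(p[0]+.5)/k-.5,y0+(p[1]+.5)/k-.5)
def proj(cam,P):
    vf,cx,cy,e=CAM[cam];e=np.array(e,float);f=240/np.tan(np.radians(vf/2));c=e[:3,:3]@P+e[:3,3]
    return np.array([cx+f*c[0]/c[2],cy+f*c[1]/c[2]])
E
cat > m.py <<'E'
from h import *
def T(n,ps,sc,pd,dc):
    x,r=tri([ray("scene",up(ps,*sc)),ray("side",up(pd,*dc))]);print(n,np.round(x*1000,1),"res",round(r*1000,1));return x
R=(370,165,5),(125,240,5);S=(275,220,6),(260,235,7);Y=(125,270,6),(350,205,7)
for n,ps,pd in [("Ahub",(400,57),(307,259)),("A-x",(348,110),(351,384)),("A+x",(481,134),(231,209)),("Bhub",(204,145),(529,149)),("B-x",(160,197),(569,269)),("B+x",(281,227),(450,104))]:
    T(n,ps,R[0],pd,R[1])
T("blade",(259,131),S[0],(374,108),S[1])
a=T("st-",(172,153),S[0],(486,271),S[1]);b=T("st+",(349,294),S[0],(258,177),S[1])
print("stand yaw",np.degrees(np.arctan2(*(b-a)[[1,0]])),(a+b)/2)
for n,ps,pd in [("-+",(330,38),(500,297)),("--",(52,225),(615,170)),("+-",(362,527),(222,50)),("++",(642,315),(90,178))]:
    T("tray"+n,ps,Y[0],pd,Y[1])
E
python3 m.py
```

```text
Ahub [573.5 275.9 118.1] res 1.9
A-x [551.2 276.6  71.6] res 1.4
A+x [624.9 274.3 113.9] res 2.4
Bhub [570.1 171.3 118.2] res 2.0
B-x [548.1 172.3  71.5] res 2.1
B+x [621.5 169.3 113.8] res 1.7
blade [545.  -39.9  78.1] res 1.9
st- [502.3 -47.   33.7] res 2.1
st+ [589.1 -33.3  34.1] res 2.1
stand yaw 8.963344535119013 [ 0.5456652  -0.0401583   0.03387978]
tray-+ [ 428.7 -292.3   24.5] res 2.3
tray-- [ 450.  -397.2   21.8] res 0.6
tray+- [ 604.6 -365.5   20.5] res 1.9
tray++ [ 581.7 -259.5   19.5] res 2.4
```

```bash
cat >> h.py <<'E'
from scipy.spatial.transform import Rotation as Ro
GO=18.7
def pose(hub,yaw,tilt,back=0):
    """tool pose gripping a hub at centre hub(mm); rotor yaw deg, tilt = beam +x end up deg. TCP mm,R"""
    rr=(Ro.from_euler('z',yaw,degrees=True)*Ro.from_euler('y',-tilt,degrees=True)).as_matrix()
    R=np.c_[-rr[:,1],-rr[:,2],rr[:,0]]
    return np.array(hub,float)+R[:,1]*(GO-back),R
def delta(P,R):
    from bench import robot
    s=robot.observe();p=np.array(s["eef_pos"])*1000;R0=np.array(s["tcp_rot"])
    rv=Ro.from_matrix(R0.T@R).as_rotvec(degrees=True);return np.round(np.r_[rv,R0.T@(P-p)],2)
def state():
    from bench import robot
    s=robot.observe();print("t",round(s["time_s"],2),"p",np.round(np.array(s["eef_pos"])*1000,1),"w",round(s["grip_width"]*1000,1),"F",np.round(s["contact_force"],1),"M",np.round(s["moment"],3));return s
E
python3 - <<'E'
from h import *
for n,p in [("bottle",(421,320)),("vial",(352,305)),("green",(237,225))]: print(n,np.round(1000*plane(*ray("scene",p),0)))
P,R=pose((577.5,171,107.5),-2,30,back=90);print(P,delta(P,R).tolist(),"dist",np.linalg.norm(delta(P,R)[3:]))
E
```

```text
bottle [769.  52.   0.]
vial [665. -37.   0.]
green [ 346. -117.    0.]
[541.87171702 172.24416706 169.24761129] [29.67, 20.57, -5.57, -610.35, 45.43, 568.42] dist 835.2797757637857
```

Request:
move_arm([
  [3, 2, -0.6, -20, -10, 19, 0],
  [6, 4, -1.1, -50, -25, 47, 0],
  [9, 6, -1.7, -80, -35, 75, 0],
  [12, 8, -2.2, -110, -40, 102, 0],
  [15, 10, -2.8, -140, -40, 130, 0],
  [18, 12, -3.3, -170, -40, 158, 0],
  [21, 14, -3.9, -200, -40, 186, 0],
  [24, 16, -4.5, -230, -35, 214, 0],
  [27, 18, -5, -260, -30, 242, 0],
  [29.7, 20.6, -5.6, -290, -25, 270, 0],
  [29.7, 20.6, -5.6, -320, -20, 298, 0],
  [29.7, 20.6, -5.6, -350, -15, 326, 0],
  [29.7, 20.6, -5.6, -380, -8, 354, 0],
  [29.7, 20.6, -5.6, -410, 0, 382, 0],
  [29.7, 20.6, -5.6, -440, 8, 410, 0],
  [29.7, 20.6, -5.6, -470, 15, 438, 0],
  [29.7, 20.6, -5.6, -500, 22, 466, 0],
  [29.7, 20.6, -5.6, -530, 30, 494, 0],
  [29.7, 20.6, -5.6, -555, 36, 517, 0],
  [29.7, 20.6, -5.6, -575, 40, 536, 0],
])

```text
time_s: 1.82
eef_pos: [0.494, 0.0621, 0.1862]
tcp_rot: [[-0.036, 0.5, 0.865], [-0.999, -0.019, -0.03], [0.001, -0.866, 0.5]]
contact_force: [0.3, -1.1, -0.6]
grip_width: 0.092
```

```bash
python3 - <<'E'
from h import *
state()
P,R=pose((577.5,171,107.5),-2,30,back=90);print(delta(P,R).tolist())
E
```

```text
t 1.82 p [494.   62.1 186.2] w 92.0 F [ 0.3 -1.1 -0.6] M [-0.04   0.214 -0.001]
[-0.01, 0.01, 0.09, -111.81, 36.5, 29.66]
```

Request:
move_arm([
  [0, 0, 0, 0, 0, 0, 0],
  [0, 0, 0, 0, 0, 0, 0],
  [0, 0, 0, 0, 0, 0, 0],
])

```text
time_s: 2.07
eef_pos: [0.4931, 0.0604, 0.1859]
tcp_rot: [[-0.035, 0.498, 0.867], [-0.999, -0.019, -0.029], [0.003, -0.867, 0.498]]
contact_force: [-0.2, 0.4, 0.3]
grip_width: 0.0922
```

```bash
python3 - <<'E'
from h import *
state()
P,R=pose((577.5,171,107.5),-2,30,back=90);print(delta(P,R).tolist())
E
```

```text
t 2.07 p [493.1  60.4 185.9] w 92.2 F [-0.2  0.4  0.3] M [0.051 0.242 0.034]
[0.11, 0.09, 0.11, -113.54, 36.53, 30.75]
```

Request:
move_arm([
  [0, 0, 0, -20, 5, 5, 0],
  [0, 0, 0, -45, 12, 12, 0],
  [0, 0, 0, -70, 22, 19, 0],
  [0, 0, 0, -95, 30, 26, 0],
  [0, 0, 0, -113, 36, 30.5, 0],
  [0, 0, 0, -113, 36, 30.5, 0],
  [0, 0, 0, -113, 36, 30.5, 0],
])

```text
time_s: 2.65
eef_pos: [0.542, 0.1705, 0.17]
tcp_rot: [[-0.036, 0.498, 0.866], [-0.999, -0.02, -0.03], [0.003, -0.867, 0.499]]
contact_force: [-0.2, -1.3, 0.3]
grip_width: 0.092
```

```bash
python3 - <<'E'
from h import *
from bench import robot
s=state()
P,R=pose((577.5,171,107.5),-2,30,back=90);print(delta(P,R).tolist())
g=robot.grab_frame("wrist");im=g["frame"][:,:,::-1].copy();M=np.array(g["mount"])
f=240/np.tan(np.radians(g["vfov"]/2));R0=np.array(s["tcp_rot"]);p0=np.array(s["eef_pos"])
for x,z in [(0,.015),(42,-.015),(-42,-.015)]:
    rr=np.c_[R[:,2],-R[:,0],-R[:,1]];X=np.array([.5775,.171,.1075])+rr@[x/1000,0,z]
    c=np.linalg.inv(M)@np.r_[R0.T@(X-p0),1];u=(g["cx"]+f*c[0]/c[2],g["cy"]+f*c[1]/c[2]);print(np.round(u,1))
    cv2.drawMarker(im,(int(u[0]),int(u[1])),(0,0,255),0,14)
cv2.imwrite("pics/w1.png",im)
E
```

```text
t 2.65 p [542.  170.5 170. ] w 92.0 F [-0.2 -1.3  0.3] M [ 0.022  0.203 -0.008]
[0.09, 0.0, 0.18, -1.71, 0.54, -0.56]
[317.9 260.6]
[317.8 179.1]
[317.8 308. ]
```

View pics/w1.png

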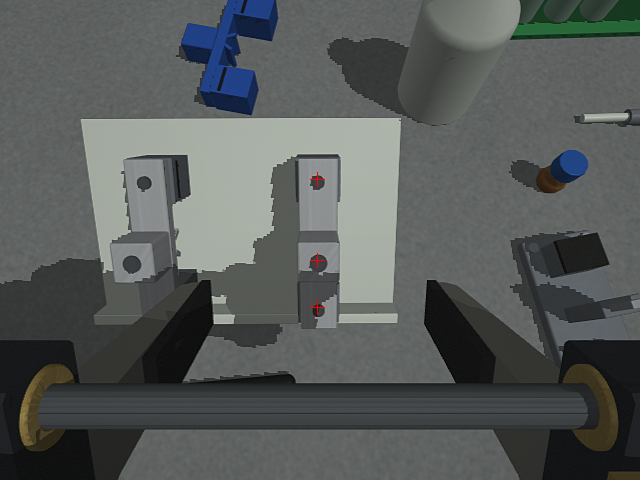

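The wrist view puts B's hub spot at (318,262) and its beam spots at (318,182) and (318,309). My markers are within 3 px of all three, so I'll advance along the hub axis.

Request:
move_arm([
  [0, 0, 0, -1.5, 15, -1, 0],
  [0, 0, 0, -1.5, 30, -1, 0],
  [0, 0, 0, -1.5, 45, -1, 0],
  [0, 0, 0, -1.5, 60, -1, 0],
  [0, 0, 0, -1.5, 75, -1, 0],
  [0, 0, 0, -1.5, 85, -1, 0],
  [0, 0, 0, -1.5, 90, -1, 0],
  [0, 0, 0, -1.5, 90, -1, 0],
  [0, 0, 0, -1.5, 90, -1, 120],
  [0, 0, 0, -1.5, 90, -1, 255],
  [0, 0, 0, -1.5, 90, -1, 255],
  [0, 0, 0, -1.5, 90, -1, 255],
  [0, 0, 0, -1.5, 90, -1, 255],
  [0, 0, 0, -1.5, 90, -1, 255],
], force=30)

```text
time_s: 3.87
eef_pos: [0.5865, 0.1717, 0.0921]
tcp_rot: [[-0.036, 0.5, 0.865], [-0.999, -0.019, -0.03], [0.001, -0.866, 0.5]]
contact_force: [0.0, -0.7, 0.6]
grip_width: 0.0541
```

```bash
python3 - <<'E'
from h import *
from bench import robot
state()
g=robot.grab_frame("wrist");cv2.imwrite("pics/w2.png",g["frame"][:,:,::-1])
E
```

```text
t 3.87 p [586.5 171.7  92.1] w 54.1 F [ 0.  -0.7  0.6] M [ 0.051  0.26  -0.024]
```

View pics/w2.png

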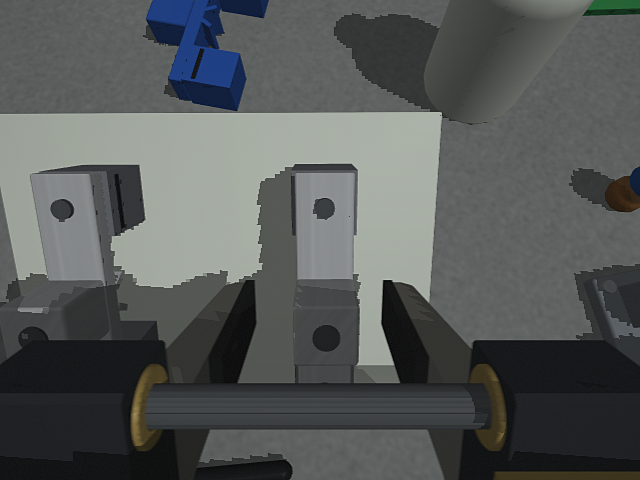

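Hub at (325,338) is centred between the closing fingers to within about 1 mm. I'll keep closing.

Request:
move_arm([
  [0, 0, 0, 1, 0, 0, 255],
  [0, 0, 0, 1, 0, 0, 255],
  [0, 0, 0, 1, 0, 0, 255],
  [0, 0, 0, 1, 0, 0, 255],
  [0, 0, 0, 1, 0, 0, 255],
  [0, 0, 0, 1, 0, 0, 255],
  [0, 0, 0, 1, 0, 0, 255],
], force=30)

```text
time_s: 4.5
eef_pos: [0.5864, 0.1705, 0.0917]
tcp_rot: [[-0.036, 0.499, 0.866], [-0.999, -0.02, -0.03], [0.002, -0.866, 0.499]]
contact_force: [0.3, -0.2, -1.8]
grip_width: 0.0242
```

```bash
python3 - <<'E'
from h import *
from bench import robot
state()
g=robot.grab_frame("wrist");cv2.imwrite("pics/w3.png",g["frame"][:,:,::-1])
E
```

```text
t 4.5 p [586.4 170.5  91.7] w 24.2 F [ 0.3 -0.2 -1.8] M [-0.099  0.152  0.005]
```

View pics/w3.png

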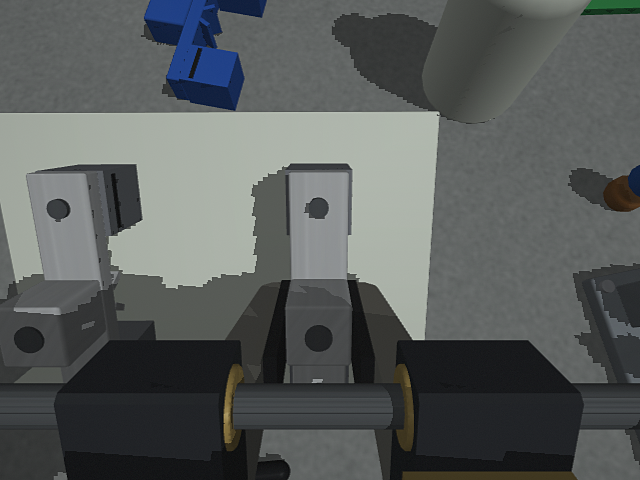

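Request:
move_arm([
  [0, 0, 0, 0, -3, 0, 255],
  [0, 0, 0, 0, -8, 0, 255],
  [0, 0, 0, 0, -16, 0, 255],
  [0, 0, 0, 0, -26, 0, 255],
  [0, 0, 0, 0, -38, 0, 255],
  [0, 0, 0, 0, -50, 0, 255],
  [0, 0, 0, 0, -62, 0, 255],
  [0, 0, 0, 0, -72, 0, 255],
  [0, 0, 0, 0, -80, 0, 255],
  [0, 0, 0, 0, -80, 0, 255],
])

```text
time_s: 5.38
eef_pos: [0.5461, 0.1724, 0.1625]
tcp_rot: [[-0.036, 0.5, 0.865], [-0.999, -0.019, -0.031], [0.001, -0.866, 0.501]]
contact_force: [0.8, -0.6, -1.1]
grip_width: 0.0234
```

```bash
python3 - <<'E'
from h import *
from bench import robot
state()
P,R=pose((545.5,-40,105+70),9,0);print(P,delta(P,R).tolist())
g=robot.grab_frame("wrist");cv2.imwrite("pics/w4.png",g["frame"][:,:,::-1])
E
```

```text
t 5.38 p [546.1 172.4 162.5] w 23.4 F [ 0.8 -0.6 -1.1] M [ 0.053  0.425 -0.021]
[545.5 -40.  156.3] [-29.95, -10.79, 2.94, 212.27, 8.98, 2.9]
```

View pics/w4.png

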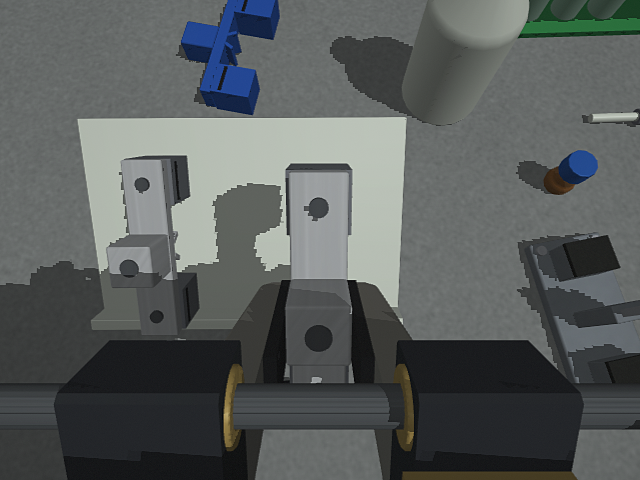

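Request:
move_arm([
  [-2, -0.7, 0.2, 5, -3, 0, 255],
  [-4, -1.4, 0.4, 15, -6, 0, 255],
  [-6, -2.1, 0.6, 30, -8, 0, 255],
  [-9, -3.2, 0.9, 48, -8, 0, 255],
  [-12, -4.3, 1.2, 68, -8, 0, 255],
  [-15, -5.4, 1.5, 88, -6, 0, 255],
  [-18, -6.5, 1.8, 108, -4, 0.5, 255],
  [-21, -7.5, 2.1, 128, -2, 1, 255],
  [-24, -8.6, 2.3, 148, 0, 1.5, 255],
  [-26.5, -9.5, 2.6, 168, 3, 2, 255],
  [-28.5, -10.2, 2.8, 186, 6, 2.5, 255],
  [-29.5, -10.6, 2.9, 200, 8, 3, 255],
  [-30, -10.8, 2.9, 208, 9, 3, 255],
  [-30, -10.8, 2.9, 212, 9, 3, 255],
  [-30, -10.8, 2.9, 212, 9, 3, 255],
  [-30, -10.8, 2.9, 212, 9, 3, 255],
])

```text
time_s: 6.77
eef_pos: [0.5455, -0.0396, 0.1549]
tcp_rot: [[0.156, -0.002, 0.988], [-0.988, -0.001, 0.156], [0.001, -1.0, -0.002]]
contact_force: [0.1, -0.4, -1.2]
grip_width: 0.0238
```

```bash
cat > look.py <<'E'
import sys
from h import *
from bench import robot
def look(tag,cams="scene,side,wrist"):
    for n in cams.split(","):
        g=robot.grab_frame(n);im=g["frame"][:,:,::-1]
        cv2.imwrite(f"pics/{n}_{tag}.png",im)
        if n=="scene": cv2.imwrite(f"pics/{n}_{tag}c.png",cv2.resize(im[170:310,240:400],None,fx=5,fy=5,interpolation=cv2.INTER_CUBIC)[:600])
        if n=="side": cv2.imwrite(f"pics/{n}_{tag}c.png",cv2.resize(im[185:305,240:400],None,fx=5,fy=5,interpolation=cv2.INTER_CUBIC))
E
python3 - <<'E'
from look import *
state()
P,R=pose((545.5,-40,105+70),9,0);print(delta(P,R).tolist())
look("5")
E
```

```text
t 6.77 p [545.5 -39.6 154.9] w 23.8 F [ 0.1 -0.4 -1.2] M [ 0.01  -0.004  0.038]
[0.14, -0.03, 0.06, 0.39, -1.39, -0.11]
```

View pics/scene_5c.png

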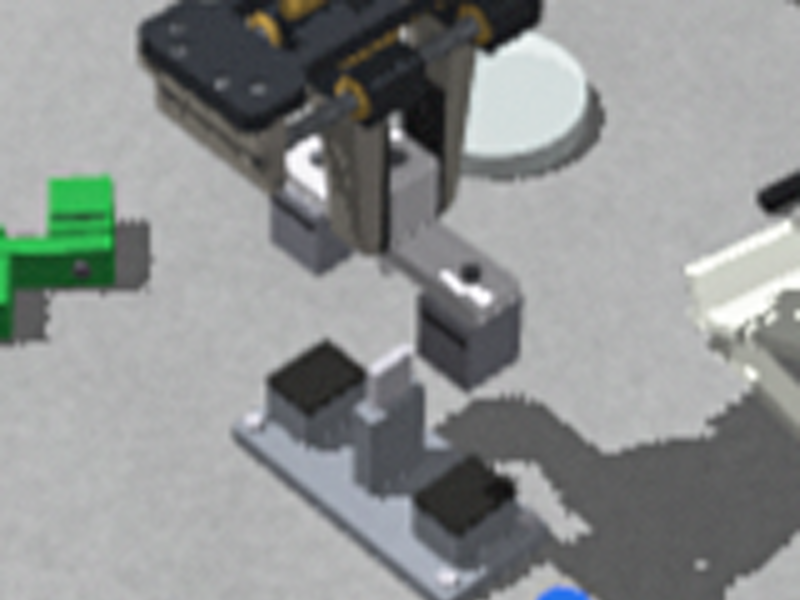

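View pics/side_5c.png

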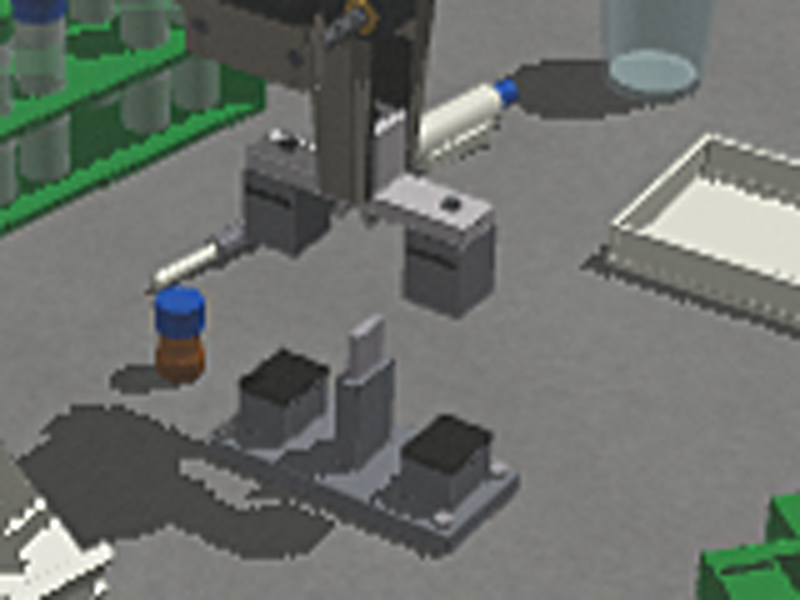

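View pics/wrist_5.png

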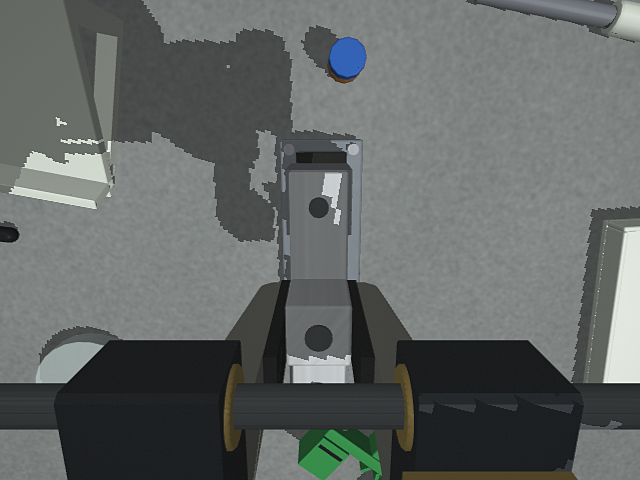

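```bash
python3 - <<'E'
from h import *
sc=(240,170,5);dc=(240,185,5)
def T(n,ps,pd):
    x,r=tri([ray("scene",up(ps,*sc)),ray("side",up(pd,*dc))]);print(n,np.round(x*1000,1),round(r*1000,1));return x*1000
a=T("+x",(471,272),(287,141));b=T("-x",(317,158),(451,204))
bl=T("blade",(390,359),(367,327));s=T("st-",(316,379),(447,444));t=T("st+",(465,497),(284,377))
m=(a+b)/2;d=a-b;print("mid",m,"yaw",np.degrees(np.arctan2(d[1],d[0])),"tilt",np.degrees(np.arctan2(d[2],np.hypot(d[0],d[1]))),"len",np.linalg.norm(d))
print("stop mid",(s+t)/2, np.degrees(np.arctan2((t-s)[1],(t-s)[0])))
print("expected spot mid hub - 15 z: z", 154.9+18.7-15)
E
```

```text
+x [587.1 -32.4 157.6] 1.4
-x [503.  -45.2 156.6] 0.9
blade [544.9 -40.   78.1] 1.8
st- [502.3 -47.7  33.1] 1.7
st+ [589.4 -33.7  33.4] 1.9
mid [545.03870562 -38.81778466 157.09556722] yaw 8.677565676277247 tilt 0.6853993855553604 len 85.00650740142964
stop mid [545.85877733 -40.7153193   33.20818773] 9.117877278747718
expected spot mid hub - 15 z: z 158.6
```

Request:
move_arm([
  [0, 0, 0, 0.5, 4, 0.5, 255],
  [0, 0, 0, 1, 12, 0.5, 255],
  [0, 0, 0, 1, 22, 0.5, 255],
  [0, 0, 0, 1, 32, 0.5, 255],
  [0, 0, 0, 1, 42, 0.5, 255],
  [0, 0, 0, 1, 50, 0.5, 255],
  [0, 0, 0, 1, 56, 0.5, 255],
  [0, 0, 0, 1, 61, 0.5, 255],
  [0, 0, 0, 1, 64, 0.5, 255],
  [0, 0, 0, 1, 66, 0.5, 255],
  [0, 0, 0, 1, 67, 0.5, 255],
  [0, 0, 0, 1, 67, 0.5, 255],
  [0, 0, 0, 1, 67, 0.5, 255],
])

```text
time_s: 8.0
eef_pos: [0.5466, -0.041, 0.0884]
tcp_rot: [[0.156, -0.002, 0.988], [-0.988, -0.002, 0.156], [0.001, -1.0, -0.002]]
contact_force: [-0.3, -0.3, -2.5]
grip_width: 0.024
```

```bash
python3 - <<'E'
from look import *
state()
look("6","scene,side")
E
```

```text
t 8.0 p [546.6 -41.   88.4] w 24.0 F [-0.3 -0.3 -2.5] M [ 0.021  0.096 -0.025]
```

View pics/scene_6c.png

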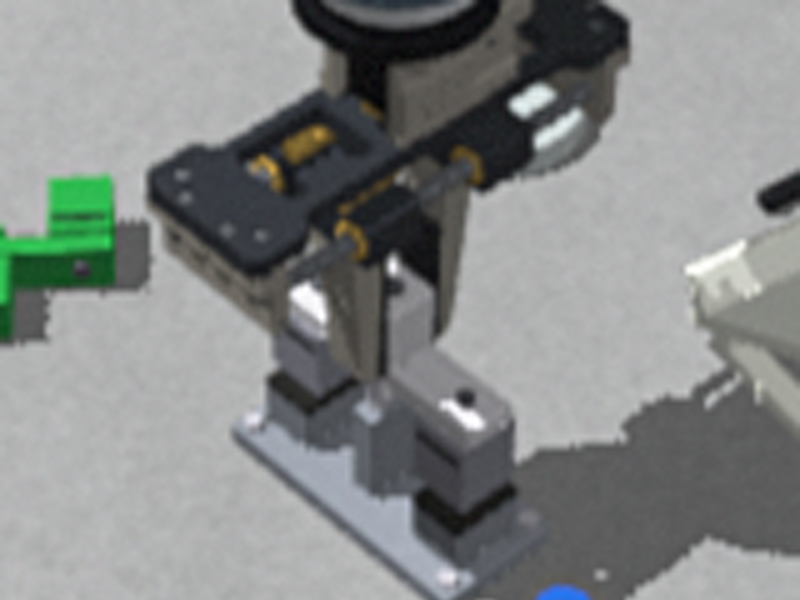

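View pics/side_6c.png

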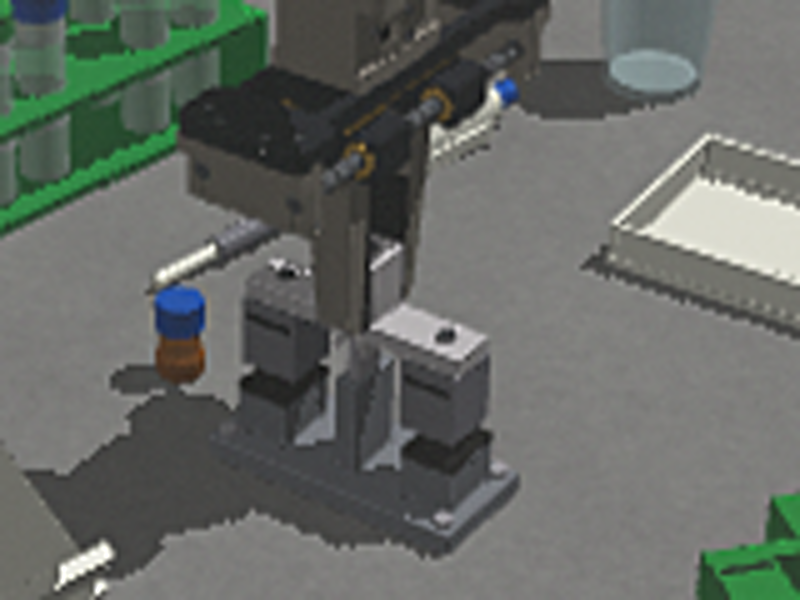

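Rotor B is level and just above the blade. Next I'll creep down while watching the force.

Request:
move_arm([
  [0, 0, 0, 0, 0.5, 0, 255],
  [0, 0, 0, 0, 1, 0, 255],
  [0, 0, 0, 0, 1.4, 0, 255],
  [0, 0, 0, 0, 1.4, 0, 255],
])

```text
time_s: 8.43
eef_pos: [0.5468, -0.0411, 0.0882]
tcp_rot: [[0.156, -0.001, 0.988], [-0.988, -0.002, 0.156], [0.001, -1.0, -0.002]]
contact_force: [-5.4, -0.4, 14.8]
grip_width: 0.0238
```

```bash
python3 - <<'E'
from h import *
state()
E
```

```text
t 8.43 p [546.8 -41.1  88.2] w 23.8 F [-5.4 -0.4 14.8] M [ 0.112  1.089 -0.093]
```

Request:
move_arm([
  [0, 0, 0, 0, 0.4, 0, 255],
  [0, 0, 0, 0, 0.7, 0, 255],
  [0, 0, 0, 0, 0.7, 0, 255],
  [0, 0, 0, 0, 0.7, 0, 255],
])

```text
time_s: 8.77
eef_pos: [0.5468, -0.0411, 0.0881]
tcp_rot: [[0.156, -0.001, 0.988], [-0.988, -0.002, 0.156], [0.002, -1.0, -0.001]]
contact_force: [-7.6, -0.6, 21.8]
grip_width: 0.0239
```

```bash
python3 - <<'E'
from h import *
state()
E
```

```text
t 8.77 p [546.8 -41.1  88.1] w 23.9 F [-7.6 -0.6 21.8] M [0.097 1.55  0.075]
```

Contact came about 2 mm early with a −x side force. The −x lip is riding on the blade, so the rotor is about 1.6 mm too far in +x. I'll back off and correct.

Request:
move_arm([
  [0, 0, 0, 0, -2.2, 0, 255],
  [0, 0, 0, 0, -2.2, -1.6, 255],
  [0, 0, 0, 0, -2.2, -1.6, 255],
  [0, 0, 0, 0, -1.5, -1.6, 255],
  [0, 0, 0, 0, -1, -1.6, 255],
  [0, 0, 0, 0, -0.5, -1.6, 255],
  [0, 0, 0, 0, -0.5, -1.6, 255],
  [0, 0, 0, 0, -0.5, -1.6, 255],
])

```text
time_s: 9.43
eef_pos: [0.5454, -0.0413, 0.0882]
tcp_rot: [[0.156, -0.001, 0.988], [-0.988, -0.002, 0.156], [0.001, -1.0, -0.001]]
contact_force: [-6.2, 0.5, 20.8]
grip_width: 0.024
```

```bash
python3 - <<'E'
from h import *
state()
E
```

```text
t 9.43 p [545.4 -41.3  88.2] w 24.0 F [-6.2  0.5 20.8] M [0.15  1.201 0.012]
```

```bash
python3 - <<'E'
from look import *
look("7","scene,side")
for n,(x,y,w,h) in {"scene":(300,205,60,60),"side":(285,230,60,50)}.items():
    im=cv2.imread(f"pics/{n}_7.png");cv2.imwrite(f"pics/{n}_7z.png",cv2.resize(im[y:y+h,x:x+w],None,fx=10,fy=10,interpolation=cv2.INTER_CUBIC))
E
```

```text
(no output)
```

View pics/scene_7z.png

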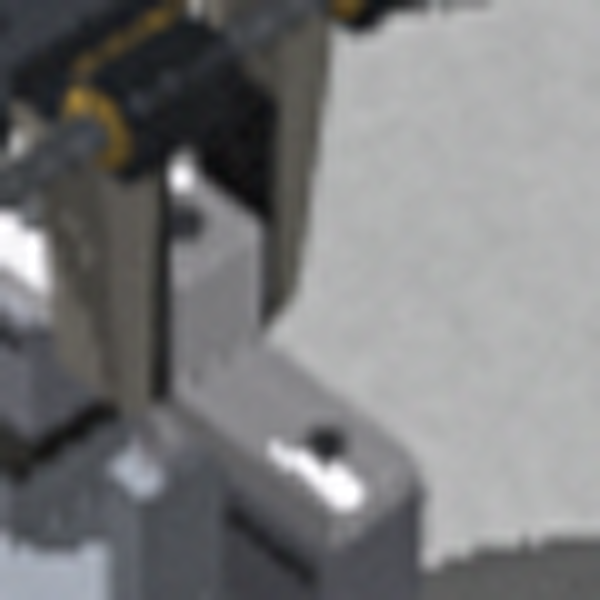

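View pics/side_7z.png

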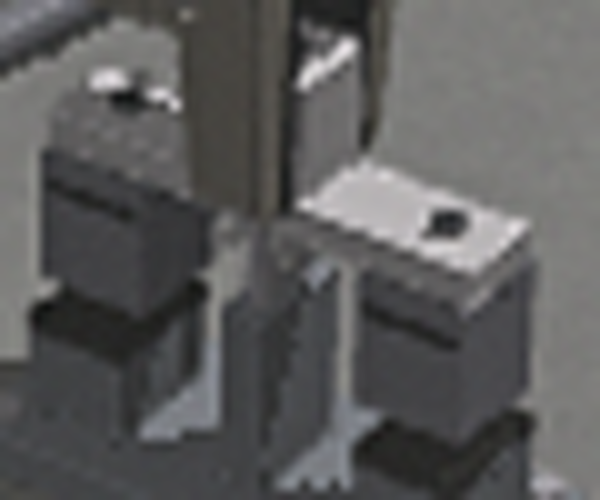

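View pics/side_7c.png

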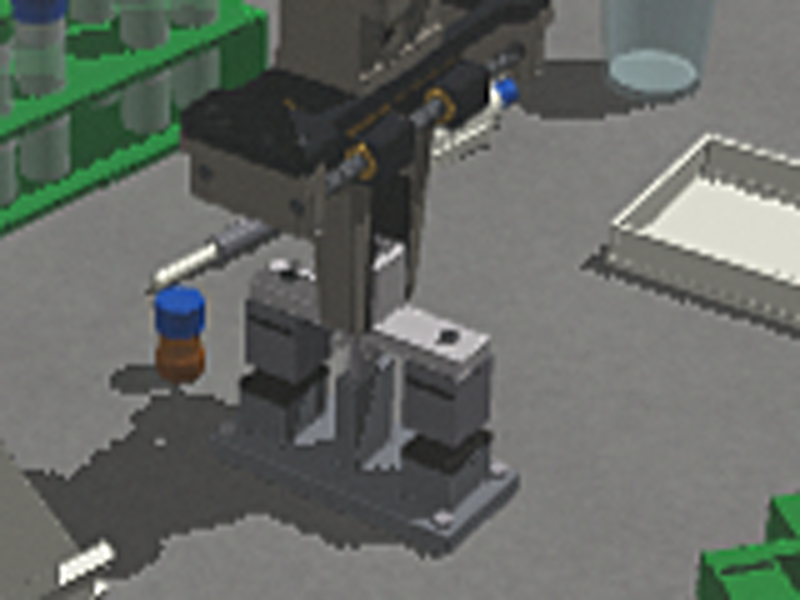

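View pics/scene_7c.png

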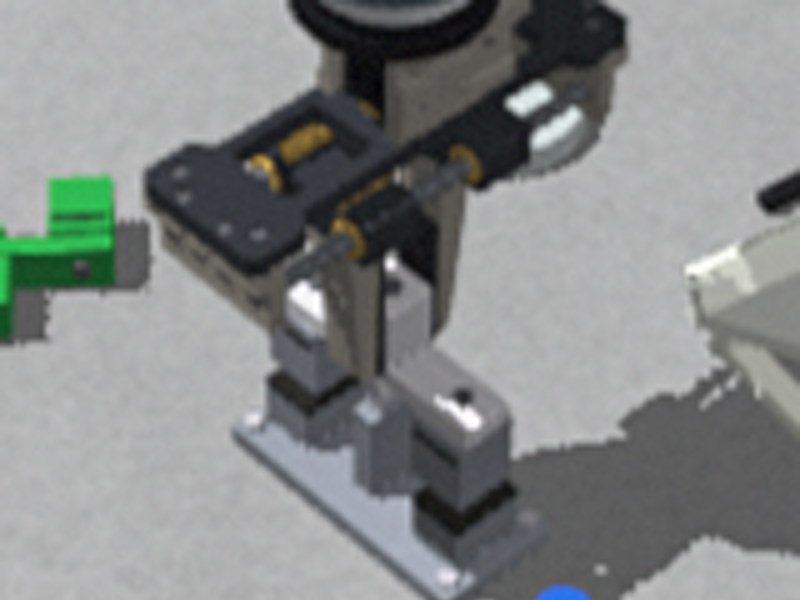

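```bash
python3 - <<'E'
from h import *
sc=(240,170,5);dc=(240,185,5)
def T(n,ps,pd):
    x,r=tri([ray("scene",up(ps,*sc)),ray("side",up(pd,*dc))]);print(n,np.round(x*1000,1),round(r*1000,1));return x*1000
T("+x 7",(463.5,397),(287,269.5))
T("+x 6",(465.5,398),(289,269.5))
T("hub6/7",(392,286),(388,246))
E
```

```text
+x 7 [587.9 -34.4  91.2] 1.3
+x 6 [588.  -34.5  91. ] 2.1
hub6/7 [541.9 -42.4 119.3] 6.1
```

Request:
move_arm([
  [0, 0, 0, 0, -2, 0, 255],
  [0, 0, 0, 0, -3, 0, 255],
  [0, 0, 0, 0, -3, -1.5, 255],
  [0, 0, 0, 0, -3, -1.5, 255],
  [0, 0, 0, 0, -2, -1.5, 255],
  [0, 0, 0, 0, -1, -1.5, 255],
  [0, 0, 0, 0, 0, -1.5, 255],
  [0, 0, 0, 0, 0, -1.5, 255],
])

```text
time_s: 10.2
eef_pos: [0.545, -0.0415, 0.0882]
tcp_rot: [[0.156, 0.001, 0.988], [-0.988, -0.002, 0.156], [0.002, -1.0, 0.001]]
contact_force: [0.4, 2.8, 16.7]
grip_width: 0.0239
```

```bash
python3 - <<'E'
from h import *
state()
E
```

```text
t 10.2 p [545.  -41.5  88.2] w 23.9 F [ 0.4  2.8 16.7] M [ 0.351 -0.204 -0.035]
```

Contact height stays at 88.2 mm whatever the x, and Fx is now about 0, so the blade is on the flat roof of the notch (seated). I'll take the preload off and let go.

Request:
move_arm([
  [0, 0, 0, 0, -1, 0.3, 255],
  [0, 0, 0, 0, -1.5, 0.3, 255],
  [0, 0, 0, 0, -1.5, 0.3, 255],
])

```text
time_s: 10.45
eef_pos: [0.5449, -0.0415, 0.0883]
tcp_rot: [[0.156, 0.0, 0.988], [-0.988, -0.002, 0.156], [0.002, -1.0, 0.0]]
contact_force: [6.2, 0.1, 1.6]
grip_width: 0.0238
```

```bash
python3 - <<'E'
from h import *
state()
E
```

```text
t 10.45 p [544.9 -41.5  88.3] w 23.8 F [6.2 0.1 1.6] M [ 0.275 -1.096  0.027]
```

Request:
move_arm([
  [0, 0, 0, 0, 0, 0.8, 255],
  [0, 0, 0, 0, 0, 0.8, 255],
  [0, 0, 0, 0, 0, 0.8, 255],
  [0, 0, 0, 0, 0, 0.8, 185],
  [0, 0, 0, 0, 0, 0.8, 170],
  [0, 0, 0, 0, 0, 0.8, 155],
  [0, 0, 0, 0, 0, 0.8, 150],
  [0, 0, 0, 0, 0, 0.8, 150],
])

```text
time_s: 11.12
eef_pos: [0.5438, -0.0413, 0.0876]
tcp_rot: [[0.156, -0.003, 0.988], [-0.988, -0.002, 0.156], [0.001, -1.0, -0.004]]
contact_force: [0.6, -0.4, -0.4]
grip_width: 0.0377
```

```bash
python3 - <<'E'
from look import *
state()
look("8")
E
```

```text
t 11.12 p [543.8 -41.3  87.6] w 37.7 F [ 0.6 -0.4 -0.4] M [ 0.014 -0.005  0.03 ]
```

View pics/scene_8c.png

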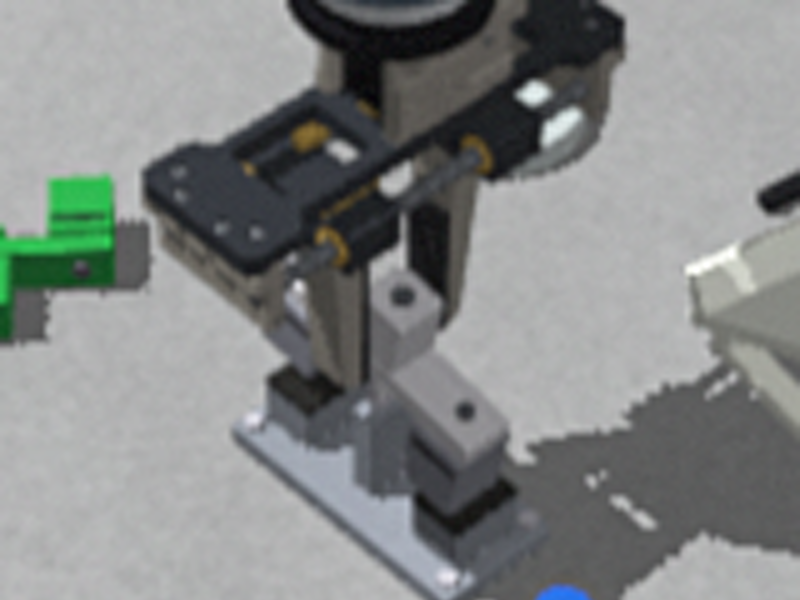

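View pics/side_8c.png

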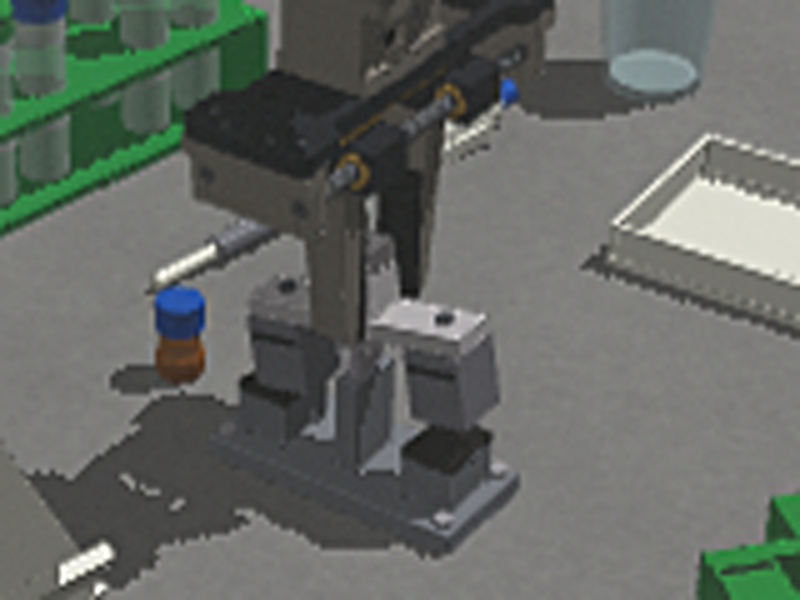

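View pics/wrist_8.png

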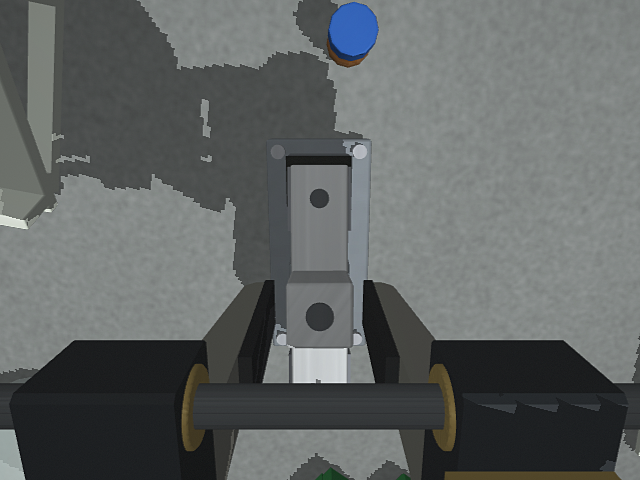

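After release, rotor B's +x end is dropping towards the stop. I'll wait a moment and confirm.

Request:
move_arm([
  [0, 0, 0, 0, 0, 0, 120],
  [0, 0, 0, 0, 0, 0, 120],
  [0, 0, 0, 0, 0, 0, 120],
  [0, 0, 0, 0, 0, 0, 120],
  [0, 0, 0, 0, 0, 0, 120],
  [0, 0, 0, 0, 0, 0, 120],
  [0, 0, 0, 0, 0, 0, 120],
  [0, 0, 0, 0, 0, 0, 120],
  [0, 0, 0, 0, 0, 0, 120],
  [0, 0, 0, 0, 0, 0, 120],
  [0, 0, 0, 0, 0, 0, 120],
  [0, 0, 0, 0, 0, 0, 120],
])

```text
time_s: 12.27
eef_pos: [0.5445, -0.0413, 0.088]
tcp_rot: [[0.156, -0.002, 0.988], [-0.988, -0.002, 0.156], [0.001, -1.0, -0.002]]
contact_force: [-0.0, -0.3, -0.3]
grip_width: 0.0489
```

```bash
python3 - <<'E'
from look import *
state()
look("9")
E
```

```text
t 12.27 p [544.5 -41.3  88. ] w 48.9 F [-0.  -0.3 -0.3] M [-0.053  0.052 -0.041]
```

View pics/scene_9c.png

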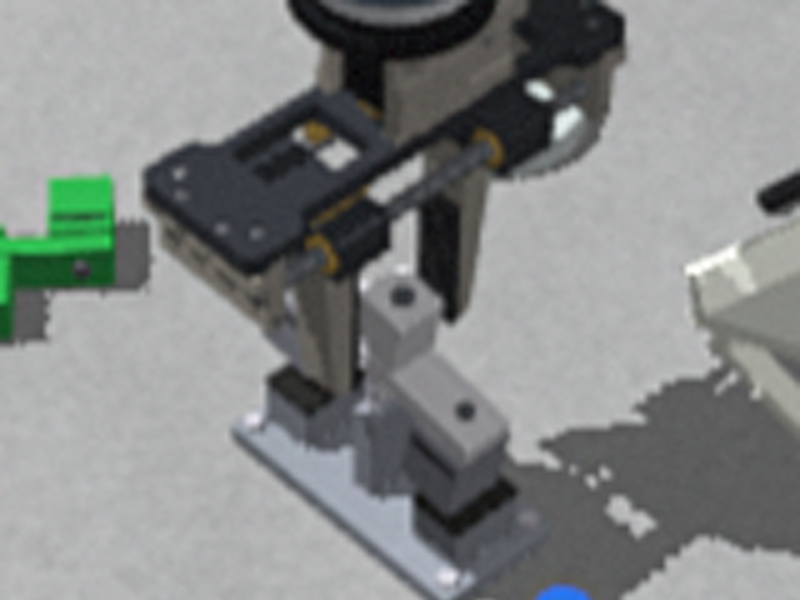

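View pics/side_9c.png

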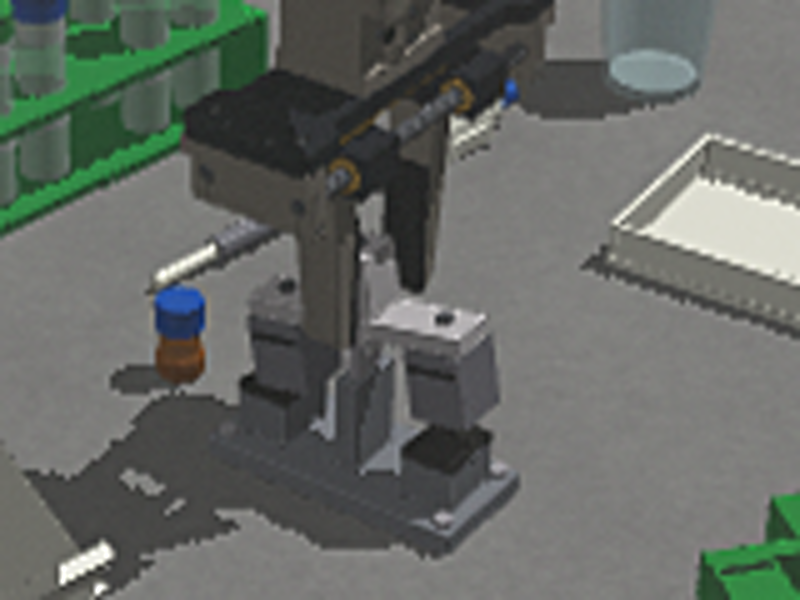

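View pics/wrist_9.png

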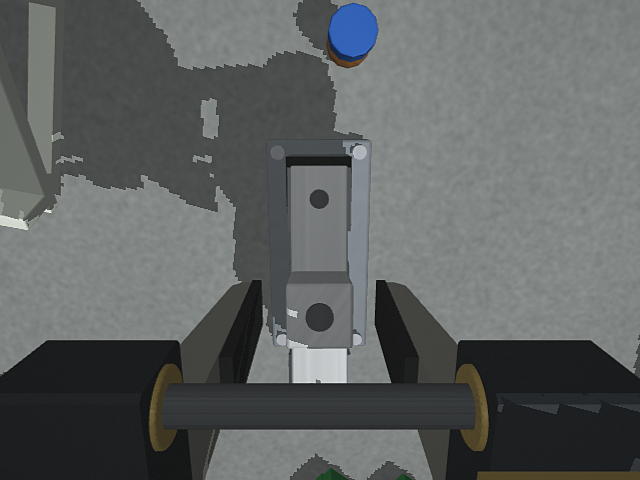

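B is resting steadily tilted, with its +x bucket on the stop, so B is the reject. I'll measure the tilt so I can regrip square to the hub.

```bash
python3 - <<'E'
from h import *
sc=(240,170,5);dc=(240,185,5)
def T(n,ps,pd):
    x,r=tri([ray("scene",up(ps,*sc)),ray("side",up(pd,*dc))]);print(n,np.round(x*1000,1),round(r*1000,1));return x*1000
a=T("+x",(465,411),(288,287))
# -x spot: side ray met with vertical plane of beam (yaw 9 through a)
o,d=ray("side",up((445,319),*dc));o=o*1000
n=np.array([-np.sin(np.radians(9)),np.cos(np.radians(9)),0]);b=o+d*(n@(a-o))/(n@d);v=a-b
print("-x",b,"len",np.linalg.norm(v),"tilt",np.degrees(np.arctan2(v[2],np.hypot(*v[:2]))))
o,d=ray("scene",up((403,296),*sc));o=o*1000;h=o+d*(n@(a-o))/(n@d);print("hubtop",h)
# wrist estimate
from bench import robot
s=robot.observe();g=robot.grab_frame("wrist");M=np.array(g["mount"]);f=240/np.tan(np.radians(g["vfov"]/2))
c=np.linalg.inv(M);
for t in range(0,16,1):
    # rotor: roof point seat (hub -25 at edge); tilt -t about y at seat, edge assumed (545.3,-41,80) 
    rr=(Ro.from_euler('z',9,degrees=True)*Ro.from_euler('y',t,degrees=True)).as_matrix()
    out=[]
    for X in ([0,0,40],[42,0,10]):
        P=np.array([545,-40.5,80])+rr@X
        q=c@np.r_[np.array(s["tcp_rot"]).T@(P/1000-np.array(s["eef_pos"])),1];out+=[g["cx"]+f*q[0]/q[2],g["cy"]+f*q[1]/q[2]]
    print(t,np.round(out,1))
E
```

```text
+x [587.4 -33.7  82.5] 1.9
-x [503.81636989 -46.97190834  98.4443931 ] len 86.14470382703931 tilt -10.68967136617377
hubtop [554.80265529 -38.89647406 120.90559593]
0 [321.6 334.6 321.1 203.5]
1 [321.6 332.8 321.1 202.8]
2 [321.6 331.  321.1 202.1]
3 [321.6 329.1 321.1 201.4]
4 [321.6 327.3 321.1 200.8]
5 [321.6 325.4 321.  200.2]
6 [321.6 323.6 321.  199.6]
7 [321.6 321.7 321.  199.1]
8 [321.6 319.8 321.  198.6]
9 [321.6 317.8 321.  198.2]
10 [321.6 315.9 321.  197.8]
11 [321.6 314.  321.  197.4]
12 [321.6 312.  320.9 197. ]
13 [321.6 310.1 320.9 196.7]
14 [321.6 308.1 320.9 196.4]
15 [321.6 306.1 320.9 196.2]
```

```bash
python3 - <<'E'
from h import *
P,R=pose((549.6,-40,106.5),9,-10.3);print(P,delta(P,R).tolist())
E
```

```text
[546.29756386 -40.5230545   88.10134979] [-10.16, -0.02, 0.07, -0.51, -0.09, 1.95]
```

Request:
move_arm([
  [-3, 0, 0, 0, -0.5, 0.7, 120],
  [-6, 0, 0, 0, -0.5, 1.3, 120],
  [-9, 0, 0, 0, -0.3, 1.8, 120],
  [-10.2, 0, 0, 0, 0, 2, 120],
  [-10.2, 0, 0, 0, 0, 2, 120],
  [-10.2, 0, 0, 0, 0, 2, 180],
  [-10.2, 0, 0, 0, 0, 2, 200],
  [-10.2, 0, 0, 0, 0, 2, 255],
  [-10.2, 0, 0, 0, 0, 2, 255],
  [-10.2, 0, 0, 0, 0, 2, 255],
  [-10.2, 0, 0, 0, 0, 2, 255],
  [-10.2, 0, 0, 0, 0, 2, 255],
  [-10.2, 0, 0, 0, 0, 2, 255],
], force=35)

```text
time_s: 13.55
eef_pos: [0.5462, -0.0411, 0.0882]
tcp_rot: [[0.156, -0.177, 0.972], [-0.988, -0.029, 0.153], [0.001, -0.984, -0.18]]
contact_force: [-1.8, 0.6, 1.6]
grip_width: 0.024
```

```bash
python3 - <<'E'
from look import *
state()
look("10","wrist")
P,R=pose((516.5,-329,150),11.8,0);print(P,delta(P,R).tolist())
E
```

```text
t 13.55 p [546.2 -41.1  88.2] w 24.0 F [-1.8  0.6  1.6] M [-0.055  0.312 -0.04 ]
[ 516.5 -329.   131.3] [10.36, -2.81, -0.18, 279.79, -28.72, -80.79]
```

View pics/wrist_10.png

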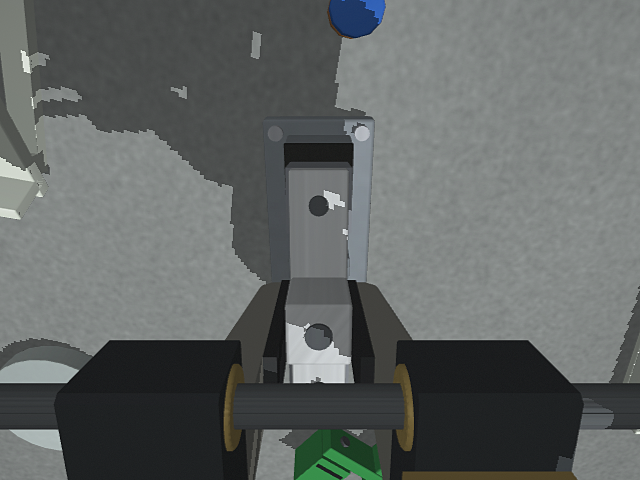

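Request:
move_arm([
  [0, 0, 0, 0, -3, 0, 255],
  [0, 0, 0, 0, -8, 0, 255],
  [0, 0, 0, 0, -16, -1, 255],
  [0, 0, 0, 0, -27, -3, 255],
  [1, -0.2, 0, 0, -40, -6, 255],
  [2, -0.5, 0, 4, -52, -9, 255],
  [4, -1, -0.1, 14, -60, -14, 255],
  [6, -1.5, -0.1, 32, -62, -20, 255],
  [8, -2, -0.1, 54, -62, -27, 255],
  [9.5, -2.4, -0.2, 78, -60, -34, 255],
  [10.4, -2.8, -0.2, 104, -57, -41, 255],
  [10.4, -2.8, -0.2, 130, -53, -48, 255],
  [10.4, -2.8, -0.2, 156, -48, -54, 255],
  [10.4, -2.8, -0.2, 182, -43, -60, 255],
  [10.4, -2.8, -0.2, 208, -39, -66, 255],
  [10.4, -2.8, -0.2, 234, -34, -72, 255],
  [10.4, -2.8, -0.2, 256, -31, -77, 255],
  [10.4, -2.8, -0.2, 272, -29, -80, 255],
  [10.4, -2.8, -0.2, 280, -29, -81, 255],
  [10.4, -2.8, -0.2, 280, -29, -81, 255],
])

```text
time_s: 15.27
eef_pos: [0.5167, -0.3307, 0.1321]
tcp_rot: [[0.203, 0.002, 0.979], [-0.979, -0.001, 0.203], [0.001, -1.0, 0.002]]
contact_force: [-0.1, 1.3, -1.9]
grip_width: 0.0241
```

```bash
python3 - <<'E'
from look import *
state()
P,R=pose((516.5,-329,150),11.8,0);print(P,delta(P,R).tolist())
look("11")
for n,(x,y,w,h) in {"scene":(120,215,140,150),"side":(330,120,130,150)}.items():
    im=cv2.imread(f"pics/{n}_11.png");cv2.imwrite(f"pics/{n}_11z.png",cv2.resize(im[y:y+h,x:x+w],None,fx=4,fy=4,interpolation=cv2.INTER_CUBIC))
E
```

```text
t 15.27 p [ 516.7 -330.7  132.1] w 24.1 F [-0.1  1.3 -1.9] M [ 0.044 -0.007 -0.008]
[ 516.5 -329.   131.3] [-0.11, -0.09, 0.07, -1.67, 0.78, 0.11]
```

View pics/scene_11z.png

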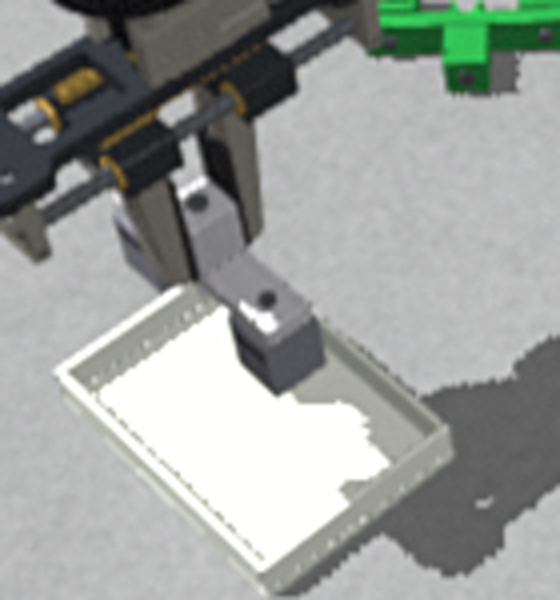

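View pics/side_11z.png

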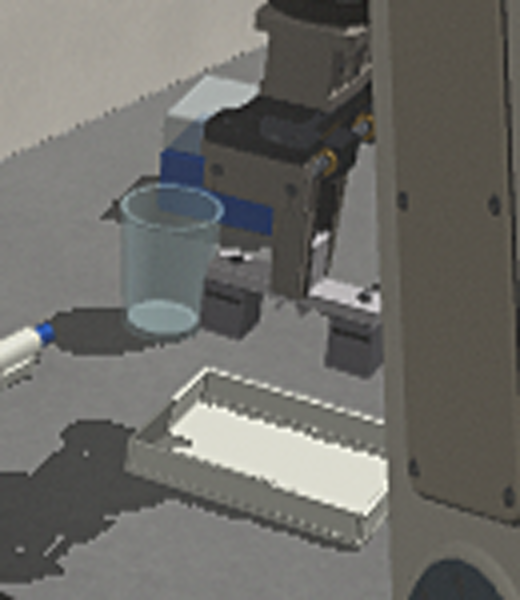

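View pics/wrist_11.png

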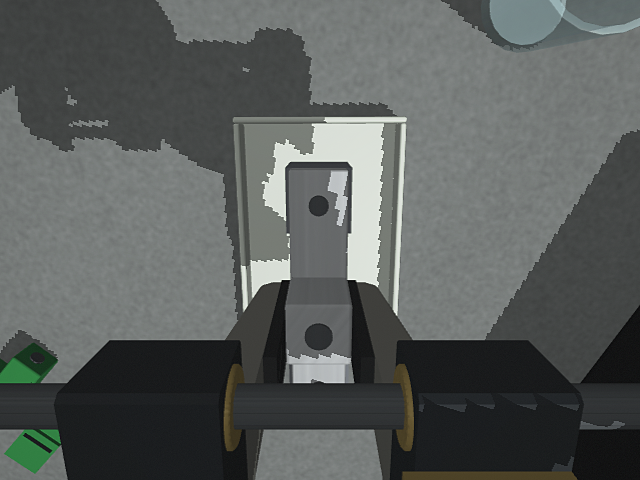

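The rotor is centred over the tray, with about equal margins at (240–405, 118) in the wrist view. Now the descent.

Request:
move_arm([
  [0, 0, 0, -1, 5, 0, 255],
  [0, 0, 0, -1.5, 14, 0, 255],
  [0, 0, 0, -1.5, 26, 0, 255],
  [0, 0, 0, -1.5, 38, 0, 255],
  [0, 0, 0, -1.5, 50, 0, 255],
  [0, 0, 0, -1.5, 60, 0, 255],
  [0, 0, 0, -1.5, 68, 0, 255],
  [0, 0, 0, -1.5, 74, 0, 255],
  [0, 0, 0, -1.5, 78, 0, 255],
  [0, 0, 0, -1.5, 81, 0, 255],
  [0, 0, 0, -1.5, 82.5, 0, 255],
  [0, 0, 0, -1.5, 83.5, 0, 255],
  [0, 0, 0, -1.5, 83.5, 0, 255],
])

```text
time_s: 16.5
eef_pos: [0.5166, -0.3278, 0.0481]
tcp_rot: [[0.204, 0.002, 0.979], [-0.979, -0.0, 0.204], [0.001, -1.0, 0.001]]
contact_force: [-0.1, -0.6, -1.8]
grip_width: 0.0237
```

```bash
python3 - <<'E'
from h import *
state()
E
```

```text
t 16.5 p [ 516.6 -327.8   48.1] w 23.7 F [-0.1 -0.6 -1.8] M [0.003 0.058 0.005]
```

Request:
move_arm([
  [0, 0, 0, 0, 0.5, 0, 255],
  [0, 0, 0, 0, 1, 0, 255],
  [0, 0, 0, 0, 1.5, 0, 255],
  [0, 0, 0, 0, 1.5, 0, 255],
])

```text
time_s: 16.83
eef_pos: [0.5164, -0.3277, 0.0465]
tcp_rot: [[0.204, 0.001, 0.979], [-0.979, -0.0, 0.204], [0.0, -1.0, 0.001]]
contact_force: [0.0, 1.3, -2.0]
grip_width: 0.0236
```

```bash
python3 - <<'E'
from h import *
state()
E
```

```text
t 16.83 p [ 516.4 -327.7   46.5] w 23.6 F [ 0.   1.3 -2. ] M [-0.035  0.043 -0.042]
```

Request:
move_arm([
  [0, 0, 0, 0, 0.4, 0, 255],
  [0, 0, 0, 0, 0.8, 0, 255],
  [0, 0, 0, 0, 0.8, 0, 255],
  [0, 0, 0, 0, 0.8, 0, 255],
])

```text
time_s: 17.17
eef_pos: [0.5165, -0.3278, 0.0459]
tcp_rot: [[0.204, 0.001, 0.979], [-0.979, -0.0, 0.204], [0.001, -1.0, 0.001]]
contact_force: [-0.2, 0.4, 1.0]
grip_width: 0.0237
```

```bash
python3 - <<'E'
from h import *
state()
E
```

```text
t 17.17 p [ 516.5 -327.8   45.9] w 23.7 F [-0.2  0.4  1. ] M [ 0.138  0.161 -0.014]
```

Request:
move_arm([
  [0, 0, 0, 0, 0.4, 0, 255],
  [0, 0, 0, 0, 0.8, 0, 255],
  [0, 0, 0, 0, 0.8, 0, 255],
  [0, 0, 0, 0, 0.8, 0, 255],
])

```text
time_s: 17.5
eef_pos: [0.5166, -0.3278, 0.0458]
tcp_rot: [[0.204, 0.002, 0.979], [-0.979, -0.0, 0.204], [0.001, -1.0, 0.002]]
contact_force: [-2.4, 0.7, 9.9]
grip_width: 0.0239
```

```bash
python3 - <<'E'
from h import *
state()
E
```

```text
t 17.5 p [ 516.6 -327.8   45.8] w 23.9 F [-2.4  0.7  9.9] M [0.456 0.702 0.011]
```

Set down at about 10 N. I'll release, then back straight up.

Request:
move_arm([
  [0, 0, 0, 0, -0.6, 0, 255],
  [0, 0, 0, 0, -0.6, 0, 185],
  [0, 0, 0, 0, -0.6, 0, 170],
  [0, 0, 0, 0, -0.6, 0, 150],
  [0, 0, 0, 0, -0.6, 0, 120],
  [0, 0, 0, 0, -0.6, 0, 90],
  [0, 0, 0, 0, -0.6, 0, 60],
  [0, 0, 0, 0, -0.6, 0, 30],
  [0, 0, 0, 0, -8, 0, 0],
  [0, 0, 0, 0, -20, 0, 0],
  [0, 0, 0, 0, -40, 0, 0],
  [0, 0, 0, 0, -65, 0, 0],
  [0, 0, 0, 0, -95, 0, 0],
  [0, 0, 0, 0, -125, 0, 0],
  [0, 0, 0, 0, -140, 0, 0],
  [0, 0, 0, 0, -140, 0, 0],
])

```text
time_s: 18.83
eef_pos: [0.5185, -0.3291, 0.1904]
tcp_rot: [[0.204, 0.008, 0.979], [-0.979, -0.004, 0.204], [0.006, -1.0, 0.007]]
contact_force: [-0.0, -0.0, -0.6]
grip_width: 0.0922
```

```bash
python3 - <<'E'
from look import *
state()
P,R=pose((580.5,276,107.5),-2,30,back=90);print(P,delta(P,R).tolist())
look("12","scene,wrist")
E
```

```text
t 18.83 p [ 518.5 -329.1  190.4] w 92.2 F [-0.  -0.  -0.6] M [ 0.016 -0.021  0.042]
[544.87171702 277.24416706 169.24761129] [29.43, 13.55, -3.33, -588.24, 18.66, 149.64]
```

View pics/scene_12.png

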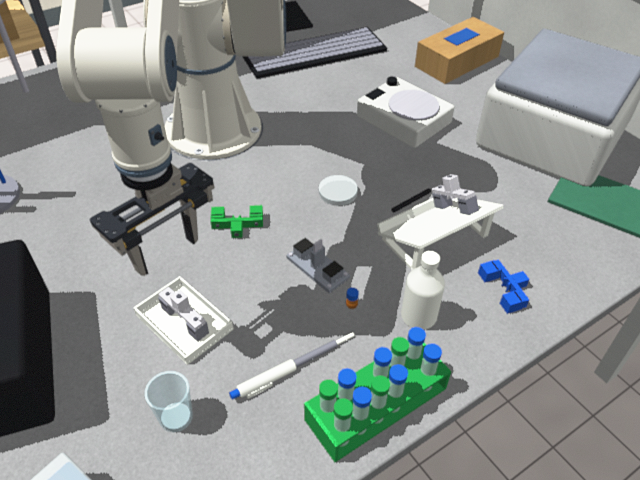

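View pics/wrist_12.png

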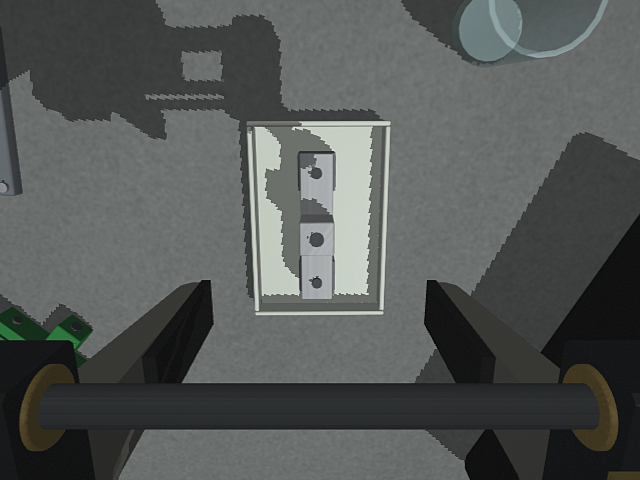

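B stands upright, centred on the tray floor, at about (317,240) in the wrist view. Now rotor A.

Request:
move_arm([
  [0, 0, 0, -10, -4, 2, 0],
  [0, 0, 0, -30, -8, 7, 0],
  [0, 0, 0, -58, -10, 14, 0],
  [2, 1, -0.2, -88, -10, 22, 0],
  [5, 2, -0.5, -120, -10, 30, 0],
  [8, 3.5, -1, -152, -10, 38, 0],
  [11, 5, -1.3, -184, -10, 46, 0],
  [14, 6.5, -1.6, -216, -10, 54, 0],
  [17, 8, -2, -248, -10, 62, 0],
  [20, 9.5, -2.3, -280, -10, 70, 0],
  [23, 11, -2.6, -312, -8, 78, 0],
  [26, 12.5, -3, -344, -6, 86, 0],
  [29.4, 13.5, -3.3, -376, -2, 95, 0],
  [29.4, 13.5, -3.3, -408, 2, 103, 0],
  [29.4, 13.5, -3.3, -440, 6, 111, 0],
  [29.4, 13.5, -3.3, -472, 10, 119, 0],
  [29.4, 13.5, -3.3, -504, 13, 128, 0],
  [29.4, 13.5, -3.3, -534, 15, 136, 0],
  [29.4, 13.5, -3.3, -560, 17, 142, 0],
  [29.4, 13.5, -3.3, -575, 18, 146, 0],
])

```text
time_s: 20.6
eef_pos: [0.5402, 0.268, 0.1652]
tcp_rot: [[-0.032, 0.492, 0.87], [-0.999, -0.012, -0.029], [-0.004, -0.871, 0.492]]
contact_force: [-0.1, -0.0, 0.6]
grip_width: 0.0921
```

Request:
move_arm([
  [0, 0, 0, 0, 0, 0, 0],
  [0, 0, 0, 0, 0, 0, 0],
])

```text
time_s: 20.77
eef_pos: [0.5403, 0.2653, 0.1653]
tcp_rot: [[-0.032, 0.491, 0.87], [-0.999, -0.014, -0.029], [-0.003, -0.871, 0.492]]
contact_force: [0.1, -1.5, -0.2]
grip_width: 0.0922
```

```bash
python3 - <<'E'
from h import *
state()
P,R=pose((580.5,276,107.5),-2,30,back=90);print(delta(P,R).tolist())
E
```

```text
t 20.77 p [540.3 265.3 165.3] w 92.2 F [ 0.1 -1.5 -0.2] M [ 0.065  0.262 -0.029]
[0.55, 0.06, -0.2, -12.06, -1.33, 5.58]
```

Request:
move_arm([
  [0.3, 0, -0.1, -6, -0.7, 3, 0],
  [0.5, 0, -0.2, -12, -1.3, 5.5, 0],
  [0.5, 0, -0.2, -12, -1.3, 5.5, 0],
  [0.5, 0, -0.2, -12, -1.3, 5.5, 0],
])

```text
time_s: 21.1
eef_pos: [0.5465, 0.2766, 0.171]
tcp_rot: [[-0.036, 0.501, 0.865], [-0.999, -0.017, -0.032], [-0.001, -0.865, 0.502]]
contact_force: [0.1, -0.4, -0.6]
grip_width: 0.0913
```

```bash
python3 - <<'E'
from h import *
from bench import robot
s=state();H=np.array([580.5,276,107.5])
P,R=pose(H,-2,30,back=90);print(delta(P,R).tolist())
g=robot.grab_frame("wrist");im=g["frame"][:,:,::-1].copy();M=np.array(g["mount"])
f=240/np.tan(np.radians(g["vfov"]/2));R0=np.array(s["tcp_rot"]);p0=np.array(s["eef_pos"])
for x,z in [(0,.015),(42,-.015),(-42,-.015)]:
    rr=np.c_[R[:,2],-R[:,0],-R[:,1]];X=H/1000+rr@[x/1000,0,z]
    c=np.linalg.inv(M)@np.r_[R0.T@(X-p0),1];u=(g["cx"]+f*c[0]/c[2],g["cy"]+f*c[1]/c[2]);print(np.round(u,1),c[2])
    cv2.drawMarker(im,(int(u[0]),int(u[1])),(0,0,255),0,14)
cv2.imwrite("pics/w13.png",im)
E
```

```text
t 21.1 p [546.5 276.6 171. ] w 91.3 F [ 0.1 -0.4 -0.6] M [0.009 0.221 0.083]
[-0.1, -0.11, -0.03, -0.61, 0.65, -2.27]
[320.2 263.8] 0.2383589161333616
[320.  182.4] 0.25658591191327207
[320.  310.8] 0.2781257397126078
```

View pics/w13.png

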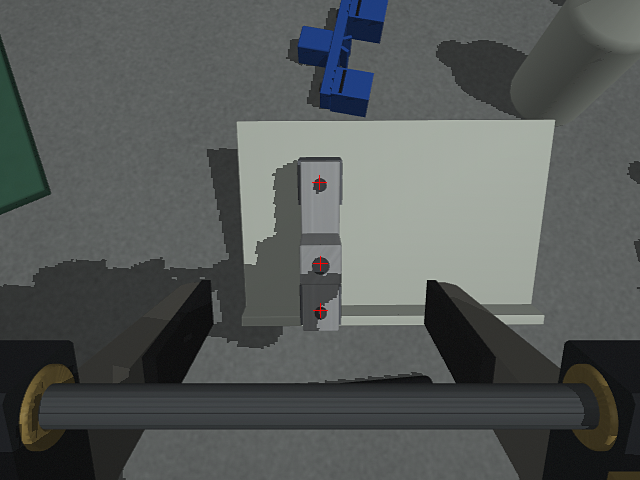

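Rotor A's spots are within about 2 px of the prediction. Advance and grip.

Request:
move_arm([
  [0, 0, 0, 0.5, 15, -3, 0],
  [0, 0, 0, 0.5, 30, -3, 0],
  [0, 0, 0, 0.5, 45, -3, 0],
  [0, 0, 0, 0.5, 60, -3, 0],
  [0, 0, 0, 0.5, 75, -3, 0],
  [0, 0, 0, 0.5, 85, -3, 0],
  [0, 0, 0, 0.5, 90.5, -3, 0],
  [0, 0, 0, 0.5, 90.5, -3, 0],
  [0, 0, 0, 0.5, 90.5, -3, 255],
  [0, 0, 0, 0.5, 90.5, -3, 255],
  [0, 0, 0, 0.5, 90.5, -3, 255],
  [0, 0, 0, 0.5, 90.5, -3, 255],
  [0, 0, 0, 0.5, 90.5, -3, 255],
  [0, 0, 0, 0.5, 90.5, -3, 255],
  [0, 0, 0, 0.5, 90.5, -3, 255],
  [0, 0, 0, 0.5, 90.5, -3, 255],
  [0, 0, 0, 0.5, 90.5, -3, 255],
  [0, 0, 0, 0.5, 90.5, -3, 255],
  [0, 0, 0, 0.5, 90.5, -3, 255],
  [0, 0, 0, 0.5, 90.5, -3, 255],
], force=30)

```text
time_s: 22.82
eef_pos: [0.589, 0.2749, 0.0908]
tcp_rot: [[-0.036, 0.501, 0.865], [-0.999, -0.017, -0.032], [-0.001, -0.865, 0.501]]
contact_force: [0.5, -0.1, -0.5]
grip_width: 0.0239
```

```bash
python3 - <<'E'
from look import *
state();look("14","wrist")
E
```

```text
t 22.82 p [589.  274.9  90.8] w 23.9 F [ 0.5 -0.1 -0.5] M [0.033 0.196 0.021]
```

View pics/wrist_14.png

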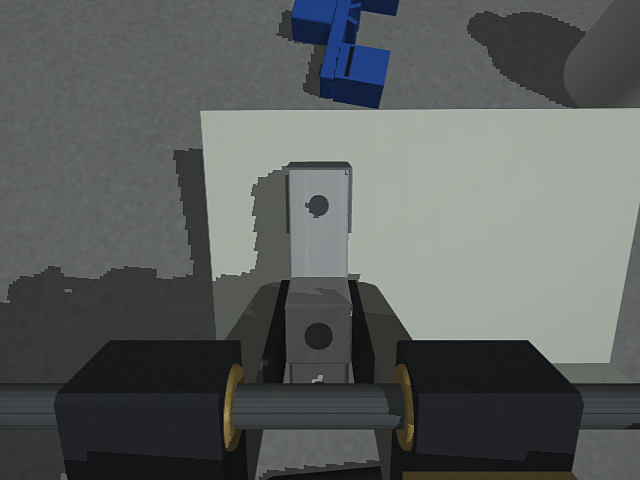

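Request:
move_arm([
  [0, 0, 0, 0, -3, 0, 255],
  [0, 0, 0, 0, -8, 0, 255],
  [0, 0, 0, 0, -16, 0, 255],
  [0, 0, 0, 0, -26, 0, 255],
  [0, 0, 0, 0, -38, 0, 255],
  [0, 0, 0, 0, -50, 0, 255],
  [0, 0, 0, 0, -62, 0, 255],
  [0, 0, 0, 0, -72, 0, 255],
  [0, 0, 0, 0, -80, 0, 255],
  [0, 0, 0, 0, -80, 0, 255],
])

```text
time_s: 23.7
eef_pos: [0.5486, 0.2768, 0.162]
tcp_rot: [[-0.035, 0.502, 0.864], [-0.999, -0.016, -0.032], [-0.003, -0.865, 0.503]]
contact_force: [-0.2, 0.2, -1.6]
grip_width: 0.0239
```

```bash
python3 - <<'E'
from h import *
state()
P,R=pose((545.2,-41,105+60),9,0);print(P,delta(P,R).tolist())
E
```

```text
t 23.7 p [548.6 276.8 162. ] w 23.9 F [-0.2  0.2 -1.6] M [ 0.061  0.351 -0.004]
[545.2 -41.  146.3] [-30.09, -10.81, 2.76, 317.75, 16.75, -0.71]
```

Request:
move_arm([
  [-2, -0.7, 0.2, 6, -4, 0, 255],
  [-4, -1.4, 0.4, 18, -8, 0, 255],
  [-6, -2.1, 0.6, 34, -10, 0, 255],
  [-8, -2.9, 0.8, 54, -12, 0, 255],
  [-10, -3.6, 1, 76, -12, 0, 255],
  [-12, -4.3, 1.2, 98, -12, 0, 255],
  [-14, -5, 1.3, 120, -10, 0, 255],
  [-16, -5.7, 1.5, 142, -8, 0, 255],
  [-18, -6.5, 1.7, 164, -5, 0, 255],
  [-20, -7.2, 1.9, 186, -2, 0, 255],
  [-22, -8, 2, 208, 1, 0, 255],
  [-24, -8.7, 2.2, 230, 4, 0, 255],
  [-26, -9.4, 2.4, 252, 7, 0, 255],
  [-28, -10, 2.6, 272, 10, -0.3, 255],
  [-29.3, -10.5, 2.7, 290, 13, -0.5, 255],
  [-30, -10.8, 2.8, 304, 15, -0.7, 255],
  [-30, -10.8, 2.8, 313, 16.5, -0.7, 255],
  [-30, -10.8, 2.8, 317.5, 16.5, -0.7, 255],
  [-30, -10.8, 2.8, 317.5, 16.5, -0.7, 255],
  [-30, -10.8, 2.8, 317.5, 16.5, -0.7, 255],
])

```text
time_s: 25.37
eef_pos: [0.5449, -0.0409, 0.1451]
tcp_rot: [[0.156, 0.0, 0.988], [-0.988, -0.0, 0.156], [0.0, -1.0, -0.0]]
contact_force: [-0.6, 0.1, -0.8]
grip_width: 0.0234
```

```bash
python3 - <<'E'
from look import *
state()
P,R=pose((545.2,-41,165),9,0);print(delta(P,R).tolist())
look("15")
E
```

```text
t 25.37 p [544.9 -40.9 145.1] w 23.4 F [-0.6  0.1 -0.8] M [-0.022 -0.031  0.02 ]
[0.0, -0.04, 0.02, 0.1, -1.21, 0.27]
```

View pics/scene_15c.png

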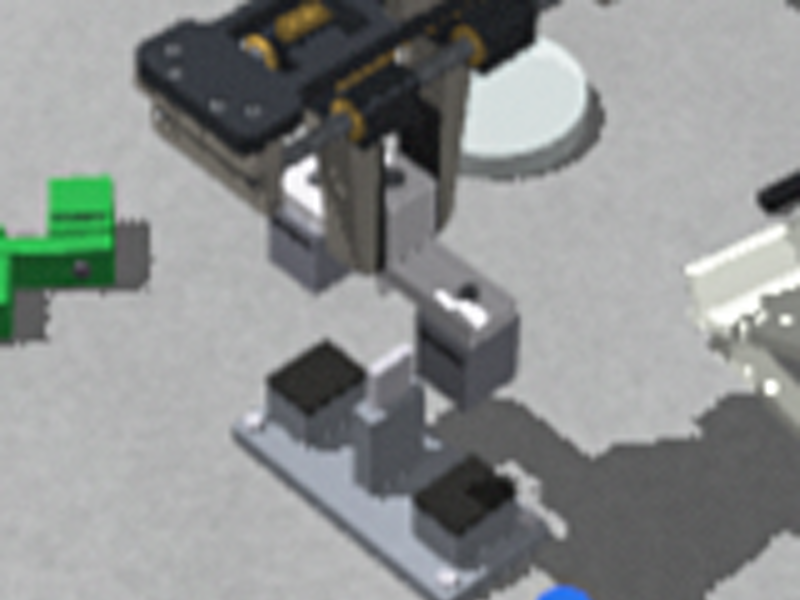

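View pics/side_15c.png

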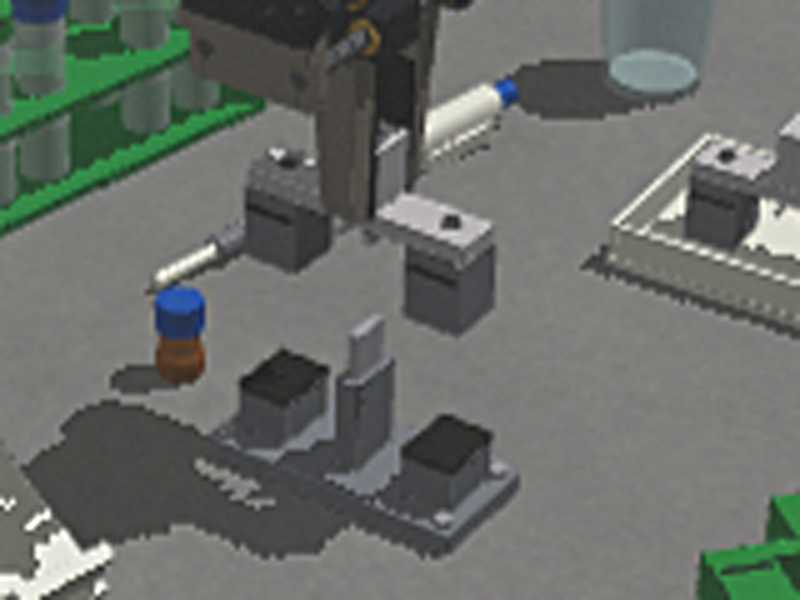

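View pics/wrist_15.png

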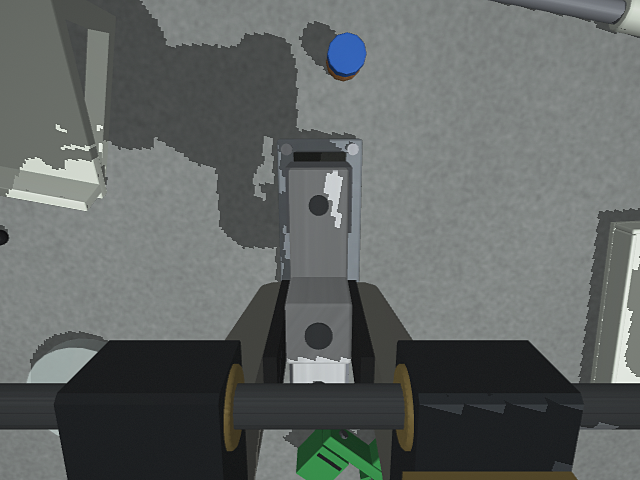

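A is level and over the blade, in the same pixel columns as B was. I'll descend to 1 mm above the earlier contact height.

Request:
move_arm([
  [0, 0, 0, 0, 4, 0, 255],
  [0, 0, 0, 0, 12, 0, 255],
  [0, 0, 0, 0, 22, 0, 255],
  [0, 0, 0, 0, 32, 0, 255],
  [0, 0, 0, 0, 41, 0, 255],
  [0, 0, 0, 0, 47, 0, 255],
  [0, 0, 0, 0, 51, 0, 255],
  [0, 0, 0, 0, 54, 0, 255],
  [0, 0, 0, 0, 55.5, 0, 255],
  [0, 0, 0, 0, 56, 0, 255],
  [0, 0, 0, 0, 56, 0, 255],
])

```text
time_s: 26.43
eef_pos: [0.5454, -0.0414, 0.0893]
tcp_rot: [[0.156, 0.0, 0.988], [-0.988, -0.001, 0.156], [0.001, -1.0, 0.0]]
contact_force: [0.4, -0.1, -2.7]
grip_width: 0.0237
```

```bash
python3 - <<'E'
from h import *
state()
E
```

```text
t 26.43 p [545.4 -41.4  89.3] w 23.7 F [ 0.4 -0.1 -2.7] M [0.008 0.023 0.036]
```

Request:
move_arm([
  [0, 0, 0, 0, 0.4, 0, 255],
  [0, 0, 0, 0, 0.8, 0, 255],
  [0, 0, 0, 0, 0.8, 0, 255],
  [0, 0, 0, 0, 0.8, 0, 255],
])

```text
time_s: 26.77
eef_pos: [0.5452, -0.0413, 0.0885]
tcp_rot: [[0.156, 0.0, 0.988], [-0.988, -0.001, 0.156], [0.001, -1.0, 0.0]]
contact_force: [0.1, 0.1, -1.4]
grip_width: 0.0236
```

```bash
python3 - <<'E'
from h import *
state()
E
```

```text
t 26.77 p [545.2 -41.3  88.5] w 23.6 F [ 0.1  0.1 -1.4] M [ 0.037 -0.001  0.048]
```

Request:
move_arm([
  [0, 0, 0, 0, 0.3, 0, 255],
  [0, 0, 0, 0, 0.6, 0, 255],
  [0, 0, 0, 0, 0.6, 0, 255],
  [0, 0, 0, 0, 0.6, 0, 255],
])

```text
time_s: 27.1
eef_pos: [0.5453, -0.0413, 0.088]
tcp_rot: [[0.156, 0.0, 0.988], [-0.988, -0.001, 0.156], [0.001, -1.0, 0.0]]
contact_force: [-1.2, 0.0, 3.2]
grip_width: 0.024
```

```bash
python3 - <<'E'
from h import *
state()
E
```

```text
t 27.1 p [545.3 -41.3  88. ] w 24.0 F [-1.2  0.   3.2] M [ 0.045  0.288 -0.015]
```

Request:
move_arm([
  [0, 0, 0, 0, 0.3, 0, 255],
  [0, 0, 0, 0, 0.6, 0, 255],
  [0, 0, 0, 0, 0.6, 0, 255],
  [0, 0, 0, 0, 0.6, 0, 255],
])

```text
time_s: 27.43
eef_pos: [0.5453, -0.0413, 0.0879]
tcp_rot: [[0.156, 0.0, 0.988], [-0.988, -0.001, 0.156], [0.001, -1.0, 0.0]]
contact_force: [-3.0, -0.0, 10.5]
grip_width: 0.0239
```

```bash
python3 - <<'E'
from h import *
state()
E
```

```text
t 27.43 p [545.3 -41.3  87.9] w 23.9 F [-3.  -0.  10.5] M [ 0.045  0.676 -0.016]
```

Contact is at 88.0 mm, the same as B. The Fx/Fz ratio also matches the flat-floor contact in the tray, so A is seated. I'll take the load off and open slowly.

Request:
move_arm([
  [0, 0, 0, 0, -0.4, 0, 255],
  [0, 0, 0, 0, -0.8, 0, 255],
  [0, 0, 0, 0, -0.8, 0, 255],
  [0, 0, 0, 0, -0.8, 0, 255],
])

```text
time_s: 27.77
eef_pos: [0.5453, -0.0413, 0.088]
tcp_rot: [[0.156, 0.0, 0.988], [-0.988, -0.001, 0.156], [0.001, -1.0, 0.0]]
contact_force: [-0.5, -0.4, 3.5]
grip_width: 0.024
```

```bash
python3 - <<'E'
from h import *
state()
E
```

```text
t 27.77 p [545.3 -41.3  88. ] w 24.0 F [-0.5 -0.4  3.5] M [-0.052  0.135 -0.028]
```

Request:
move_arm([
  [0, 0, 0, 0, 0, 0, 188],
  [0, 0, 0, 0, 0, 0, 184],
  [0, 0, 0, 0, 0, 0, 178],
  [0, 0, 0, 0, 0, 0, 170],
  [0, 0, 0, 0, 0, 0, 160],
  [0, 0, 0, 0, 0, 0, 150],
  [0, 0, 0, 0, 0, 0, 140],
  [0, 0, 0, 0, 0, 0, 130],
  [0, 0, 0, 0, 0, 0, 120],
  [0, 0, 0, 0, 0, 0, 120],
  [0, 0, 0, 0, 0, 0, 120],
  [0, 0, 0, 0, 0, 0, 120],
])

```text
time_s: 28.77
eef_pos: [0.5452, -0.0413, 0.0879]
tcp_rot: [[0.156, -0.0, 0.988], [-0.988, -0.001, 0.156], [0.001, -1.0, -0.0]]
contact_force: [-0.3, -1.2, -0.4]
grip_width: 0.0486
```

```bash
python3 - <<'E'
from look import *
state();look("16")
E
```

```text
t 28.77 p [545.2 -41.3  87.9] w 48.6 F [-0.3 -1.2 -0.4] M [ 0.013 -0.005 -0.016]
```

View pics/scene_16c.png

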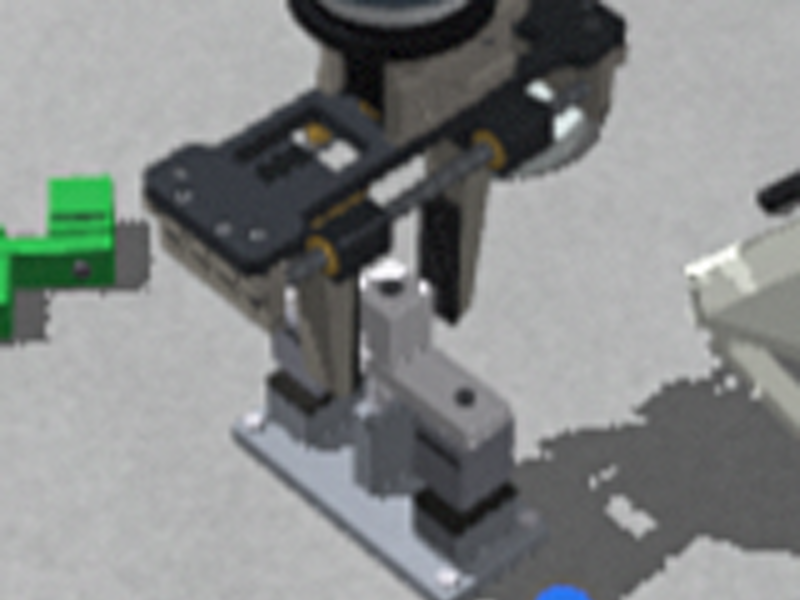

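View pics/side_16c.png

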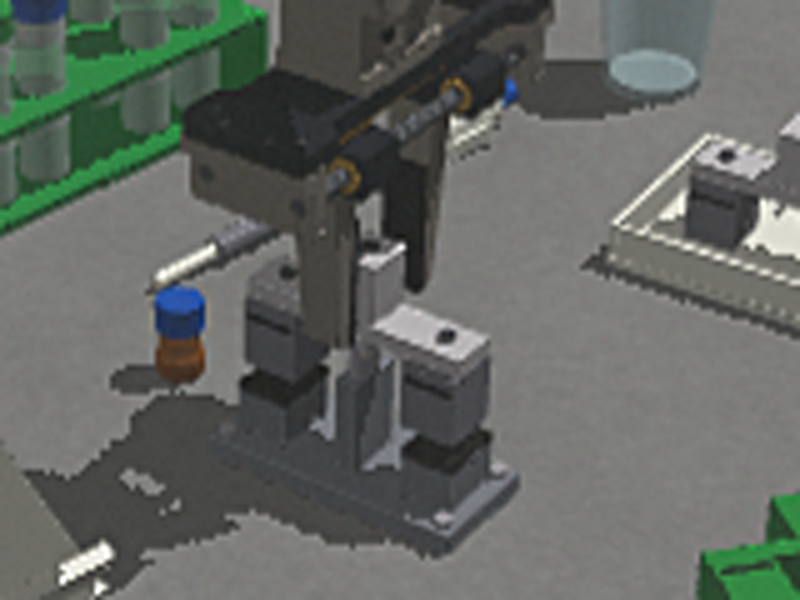

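View pics/wrist_16.png

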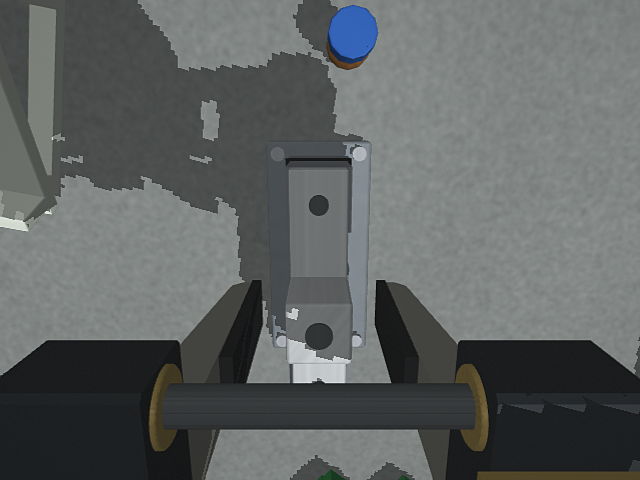

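Rotor A stays level once freed: its hub spot is at (318,336) and its beam spot at (318,205), both where they were in the grip. I'll open fully and retreat straight up.

Request:
move_arm([
  [0, 0, 0, 0, 0, 0, 80],
  [0, 0, 0, 0, 0, 0, 40],
  [0, 0, 0, 0, 0, 0, 0],
  [0, 0, 0, 0, 0, 0, 0],
  [0, 0, 0, 0, -4, 0, 0],
  [0, 0, 0, 0, -12, 0, 0],
  [0, 0, 0, 0, -24, 0, 0],
  [0, 0, 0, 0, -40, 0, 0],
  [0, 0, 0, 0, -60, 0, 0],
  [0, 0, 0, 0, -80, 0, 0],
  [0, 0, 0, 0, -100, 0, 0],
  [0, 0, 0, 0, -120, 0, 0],
  [0, 0, 0, 0, -135, -10, 0],
  [0, 0, 0, 0, -145, -30, 0],
  [0, 0, 0, 0, -150, -50, 0],
  [0, 0, 0, 0, -150, -70, 0],
  [0, 0, 0, 0, -150, -85, 0],
  [0, 0, 0, 0, -150, -95, 0],
  [0, 0, 0, 0, -150, -100, 0],
  [0, 0, 0, 0, -150, -100, 0],
])

```text
time_s: 30.58
eef_pos: [0.446, -0.0569, 0.2386]
tcp_rot: [[0.156, 0.001, 0.988], [-0.988, -0.001, 0.156], [0.001, -1.0, 0.001]]
contact_force: [0.7, -0.5, 0.4]
grip_width: 0.0923
```

```bash
python3 - <<'E'
from look import *
state();look("17")
E
```

```text
t 30.58 p [446.  -56.9 238.6] w 92.3 F [ 0.7 -0.5  0.4] M [0.027 0.016 0.005]
```

Request:
move_arm([
  [0, 0, 0, 0, 0, 0, 0],
  [0, 0, 0, 0, 0, 0, 0],
  [0, 0, 0, 0, 0, 0, 0],
  [0, 0, 0, 0, 0, 0, 0],
  [0, 0, 0, 0, 0, 0, 0],
  [0, 0, 0, 0, 0, 0, 0],
  [0, 0, 0, 0, 0, 0, 0],
  [0, 0, 0, 0, 0, 0, 0],
  [0, 0, 0, 0, 0, 0, 0],
  [0, 0, 0, 0, 0, 0, 0],
  [0, 0, 0, 0, 0, 0, 0],
  [0, 0, 0, 0, 0, 0, 0],
  [0, 0, 0, 0, 0, 0, 0],
  [0, 0, 0, 0, 0, 0, 0],
  [0, 0, 0, 0, 0, 0, 0],
  [0, 0, 0, 0, 0, 0, 0],
  [0, 0, 0, 0, 0, 0, 0],
  [0, 0, 0, 0, 0, 0, 0],
  [0, 0, 0, 0, 0, 0, 0],
  [0, 0, 0, 0, 0, 0, 0],
])

```text
time_s: 32.4
eef_pos: [0.4464, -0.0569, 0.2379]
tcp_rot: [[0.156, -0.0, 0.988], [-0.988, -0.001, 0.156], [0.001, -1.0, -0.0]]
contact_force: [-0.1, 0.3, 0.4]
grip_width: 0.0919
```

```bash
python3 - <<'E'
from look import *
state();look("18")
a=cv2.imread("pics/side_17.png");b=cv2.imread("pics/side_18.png")
d=cv2.absdiff(a,b).max(2);print("px changed >40 around stand",(d[220:300,270:350]>40).sum())
E
```

```text
t 32.4 p [446.4 -56.9 237.9] w 91.9 F [-0.1  0.3  0.4] M [-0.025  0.038 -0.009]
px changed >40 around stand 3
```

View pics/side_18c.png

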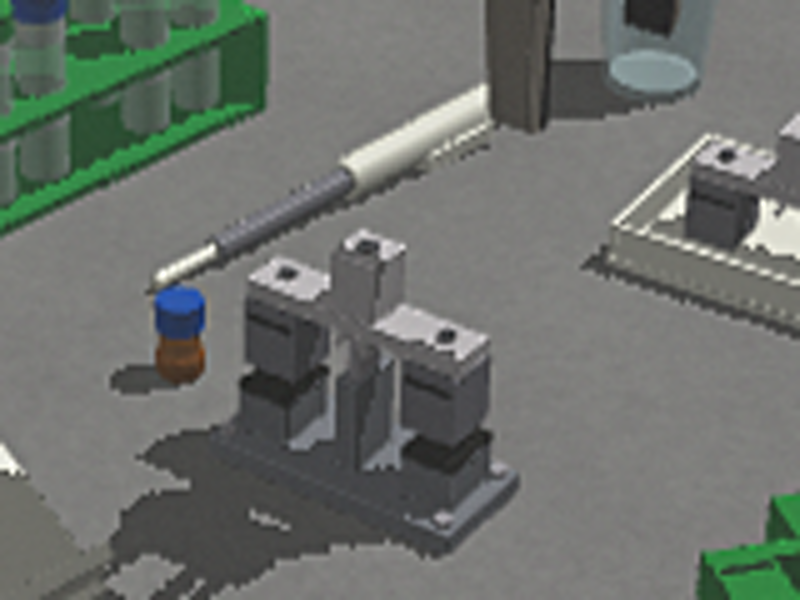

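View pics/scene_18.png

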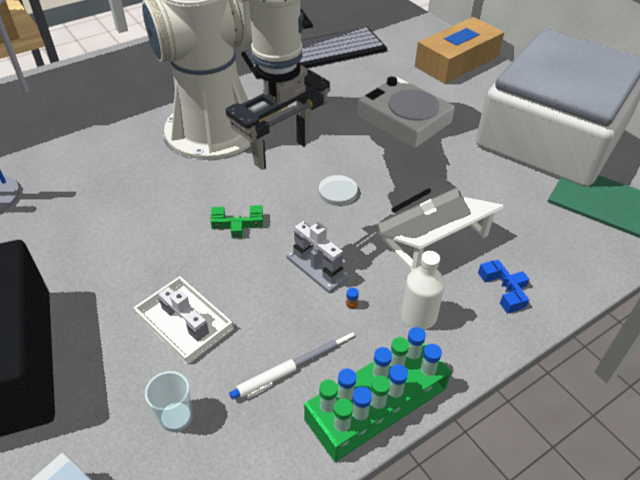

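View pics/side_18.png

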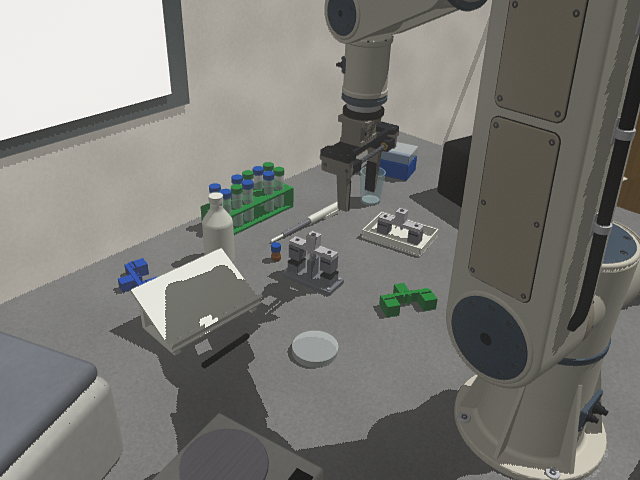

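Rotor A is level and still on the blade, with equal gaps above both stops. B stands upright in the tray, and the bystanders are at their starting pixels. I'll hand in.

```bash
python3 - <<'E'
from bench import robot
print(robot.finish_job())
E
```

```text
the job is handed in; nothing more can be done
None
```

I tried both rotors on the blade, left the sound one (A) resting level on it and stood the reject (B) upright in the white tray. The job was handed in at about 32.5 s.

- **Reject, rotor B (right in the rack):** when I let go it tipped about 10.5° onto the +x stop and stayed there. I regripped it and lowered it onto the tray floor at about 10 N before letting go. It stands upright near the middle of the tray.
- **Sound, rotor A (left in the rack):** it stayed level after release. Side pictures about 1.7 s apart, with the gripper clear, differed by only 3 pixels around the stand. The last views show similar gaps above both stops.
- **Other things on the bench:** by eye in the last pictures, the bystanders and the blue and green look-alikes are where they started.

**Checks that disagreed:** contact on the blade came about 2 mm higher than the cameras predicted. I first took this for a misaligned notch and moved rotor B sideways a little under about 20 N. The height then stayed the same at every sideways position, and rotor A touched at the same height, so I judged the notch seated. No reading I took of the wrist force passed about 25 N.

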